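# Fill the round specimen carrier

## Task

A tall tube has been put into the round pot carrier by mistake: take it out and stand it upright in the free part of the steel tray, and put the two knobbed pots from the mat into the carrier so that all seven stand in it side by side, upright and flat on its floor. Set the things down rather than dropping them, tip nothing over, and leave the other two jars and the slide box where they are.

Things in the scene. Friction and masses are not known exactly. Their poses are not given: they have to be found in the camera images.
- pot1_center (a point): Specimen pot, one of seven alike: white cylinder 50 mm in diameter, 64 mm high with its flat blue lid (edges bevelled 3 to 4 mm), and on top a blue round knob 18 mm in diameter, 36 mm tall: 100 mm in all, about 0.16 kg. The point is on its axis half-way up, 50 mm above its underside and 14 mm below the lid face where the knob begins; z up. Starts standing in the round carrier.
- pot2_center (a point): Specimen pot, one of seven alike: white cylinder 50 mm in diameter, 64 mm high with its flat blue lid (edges bevelled 3 to 4 mm), and on top a blue round knob 18 mm in diameter, 36 mm tall: 100 mm in all, about 0.16 kg. The point is on its axis half-way up, 50 mm above its underside and 14 mm below the lid face where the knob begins; z up. Starts standing in the round carrier.
- pot3_center (a point): Specimen pot, one of seven alike: white cylinder 50 mm in diameter, 64 mm high with its flat blue lid (edges bevelled 3 to 4 mm), and on top a blue round knob 18 mm in diameter, 36 mm tall: 100 mm in all, about 0.16 kg. The point is on its axis half-way up, 50 mm above its underside and 14 mm below the lid face where the knob begins; z up. Starts standing in the round carrier.
- pot4_center (a point): Specimen pot, one of seven alike: white cylinder 50 mm in diameter, 64 mm high with its flat blue lid (edges bevelled 3 to 4 mm), and on top a blue round knob 18 mm in diameter, 36 mm tall: 100 mm in all, about 0.16 kg. The point is on its axis half-way up, 50 mm above its underside and 14 mm below the lid face where the knob begins; z up. Starts standing in the round carrier.
- pot5_center (a point): Specimen pot, one of seven alike: white cylinder 50 mm in diameter, 64 mm high with its flat blue lid (edges bevelled 3 to 4 mm), and on top a blue round knob 18 mm in diameter, 36 mm tall: 100 mm in all, about 0.16 kg. The point is on its axis half-way up, 50 mm above its underside and 14 mm below the lid face where the knob begins; z up. Starts standing in the round carrier.
- pot6_center (a point): Specimen pot, one of seven alike: white cylinder 50 mm in diameter, 64 mm high with its flat blue lid (edges bevelled 3 to 4 mm), and on top a blue round knob 18 mm in diameter, 36 mm tall: 100 mm in all, about 0.16 kg. The point is on its axis half-way up, 50 mm above its underside and 14 mm below the lid face where the knob begins; z up. Starts standing outside the carrier, on the black mat.
- pot7_center (a point): Specimen pot, one of seven alike: white cylinder 50 mm in diameter, 64 mm high with its flat blue lid (edges bevelled 3 to 4 mm), and on top a blue round knob 18 mm in diameter, 36 mm tall: 100 mm in all, about 0.16 kg. The point is on its axis half-way up, 50 mm above its underside and 14 mm below the lid face where the knob begins; z up. Starts standing outside the carrier, on the black mat.
- carrier_floor (a point): Centre of the carrier's flat inner floor, 6 mm above the bench; z up. Seven pots fit on it only in a hexagonal pattern: one in the middle, six around it, axes about 53 mm from the middle one and 53 mm apart. The pattern's turn is random: judge it from the pots standing there. Pots can slide a little on the floor; between neighbouring knobs there are about 35 mm.
- carrier: Round carrier: low open aluminium drum fixed to the bench, about 175 mm outside and 164 mm inside diameter, wall top 45 mm above its inner floor. Origin at the centre of its underside, on the bench. At the start it holds five pots and the tube, each within about 2 mm of a place of the pattern (the tube in any place, even the middle); one place is empty.
- tube_center (a point): Tall slim specimen tube, the only one loose on the bench, upright in the carrier among the pots: white, body 30 mm in diameter on a 34 mm flat foot, blue cap 36 mm in diameter over the top 25 mm, 150 mm high in all (50 mm taller than the pots), about 0.1 kg. The point is on its axis half-way up, 75 mm above its underside; z up.
- tray_free (a point): Open steel tray, fixed, 200 x 150 mm, walls 4 mm thick, 22 mm high, floor 4 mm thick. The point is on its inner floor in the middle of the free part (about 190 x 75 mm), 25 mm along y from the tray's centre; x along the long side, z up. The slide box lies in the strip on the -y side. Tray and black mat (3 mm thick) are on opposite sides of the carrier, either way round.
- squat_jar: Bystander on the mat between the pots: squat white jar, blue lid 66 mm in diameter, 42 mm high, no knob. Origin at the centre of its underside.
- small_jar: Bystander on the mat between the pots: small white jar, blue lid 36 mm in diameter, 48 mm high, no knob. Origin at the centre of its underside.
- slide_box: Bystander in the tray: closed grey box 85 x 32 x 30 mm (x, y, z). Origin at the centre of its underside.
There are look-alikes about, which are no part of the job. What is shaped like the part that bears pot7_center but red is not meant.

How it is judged:
At the end, for the whole second after the job is handed in: All seven pots stand upright (within 0.08 rad) inside the carrier, each axis within 60 mm of the carrier's axis and resting on its floor (centre point less than 54 mm above it); the tube stands upright (within 0.1 rad) inside the tray on its floor (within 5 mm); all at rest and released (horizontal distance between each of pot1_center, pot2_center, pot3_center, pot4_center, pot5_center, pot6_center, pot7_center and carrier_floor below 0.06 m and z of each of pot1_center, pot2_center, pot3_center, pot4_center, pot5_center, pot6_center, pot7_center in the frame of carrier_floor below 0.054 m and angle between each of pot1_center, pot2_center, pot3_center, pot4_center, pot5_center, pot6_center, pot7_center's own z axis and vertical below 0.08 rad and x of tube_center in the frame of tray_free between -0.09 and 0.09 m and y of tube_center in the frame of tray_free between -0.1 and 0.045 m and z of tube_center in the frame of tray_free between 0.07 and 0.079 m and angle between tube_center's own z axis and vertical below 0.1 rad); the robot touches nothing.
It fails at once if another thing on the bench (squat jar, small jar, slide box) is shifted by more than 30 mm (distance of any of squat_jar, small_jar, slide_box from where it was at the start of the episode above 0.03 m).
It fails at once if a pot is dropped into the carrier (it moves faster than 0.7 m/s, a fall of some 25 mm, close above the carrier's floor) ((horizontal distance between pot1_center and carrier_floor below 0.075 m and z of pot1_center in the frame of carrier_floor below 0.09 m and linear speed of pot1 above 0.7 m/s) or (horizontal distance between pot2_center and carrier_floor below 0.075 m and z of pot2_center in the frame of carrier_floor below 0.09 m and linear speed of pot2 above 0.7 m/s) or (horizontal distance between pot3_center and carrier_floor below 0.075 m and z of pot3_center in the frame of carrier_floor below 0.09 m and linear speed of pot3 above 0.7 m/s) or (horizontal distance between pot4_center and carrier_floor below 0.075 m and z of pot4_center in the frame of carrier_floor below 0.09 m and linear speed of pot4 above 0.7 m/s) or (horizontal distance between pot5_center and carrier_floor below 0.075 m and z of pot5_center in the frame of carrier_floor below 0.09 m and linear speed of pot5 above 0.7 m/s) or (horizontal distance between pot6_center and carrier_floor below 0.075 m and z of pot6_center in the frame of carrier_floor below 0.09 m and linear speed of pot6 above 0.7 m/s) or (horizontal distance between pot7_center and carrier_floor below 0.075 m and z of pot7_center in the frame of carrier_floor below 0.09 m and linear speed of pot7 above 0.7 m/s)).
It fails at once if the tube is dropped into the tray (faster than 0.7 m/s close above its floor) (horizontal distance between tube_center and tray_free below 0.12 m and z of tube_center in the frame of tray_free below 0.11 m and linear speed of tube above 0.7 m/s).
It fails at once if a pot or the tube tips over (more than 60 degrees) (angle between any of pot1_center, pot2_center, pot3_center, pot4_center, pot5_center, pot6_center, pot7_center, tube_center's own z axis and vertical above 1.05 rad).
It also fails if it takes over 67 s, if anything falls off the work surface, if the arm or the gripper's body presses on something with over 40 N, if the wrist force passes 120 N, or if a joint passes its speed limit or range.

## Robot

A 6-joint arm with a two-finger parallel gripper is mounted at the origin on the work surface. World frame = base frame: x ahead of the robot, y to its left, z up, the work surface at z = 0. Lengths are in m, angles in rad, forces in N, time in s.
With the tool pointing down it reaches from about 0.375 to 0.9 m from the base axis. Payload 3.1 kg.
Tool frame: the origin (TCP) lies midway between the tips of the shut fingers; the grasp point (between the pads) lies 19 mm behind it; z points along the fingers, x is the direction in which the jaws open and shut, and the axes are right-handed (so a half turn about z gives the same grasp; the last joint's range is limited). The gripper opens to 87 mm and grips with 3 to 60 N. Pads are 19 mm wide; open, the fingers measure 117 mm over their backs; the gripper's body (75 mm by 190 mm) begins 51 mm behind the grasp point.
Start: joints at [1.02, 0.527, 1.433, -0, 1.181, -0.178], TCP at [0.228, 0.582, 0.223] pointing down, gripper open.
Joint ranges: [-3.08, 3.08], [-0.75, 2.2], [0.22, 2.44], [-1.43, 4.57], [0, 2.65], [-2.85, 2.85]. Speed limits (rad/s): [2.79, 2.79, 3.14, 3.14, 3.14, 3.14].

## Interface

Orientations are given as a unit quaternion [x, y, z, w].
In Python, from rig import * gives the robot as it stands.
- The arm moves only by the tool drive_tool, never from a script. Its argument "plan" is a list of rows, each an object with "offset": the shift along the tool's x, y, z in cm, a list of three; "delta_rot": the turn, a rotation vector about the tool's x, y, z in degrees, a list of three; "jaw": the finger opening in cm, from 0 to 8.7. In form: [{"offset": [dx, dy, dz], "delta_rot": [wx, wy, wz], "jaw": jaw}, ...]. A call has exactly 8 rows; each row is the pose to reach, as a shift and turn from the pose commanded when the call began, along the tool's axes at that moment; what a row does not reach only later rows make up. A row lasts 1/12 s, in which the tool goes at most 41.7 mm and 7.16 degrees, less where a joint would pass 70% of its speed; a pose out of reach is approached as far as the arm can. A call with a gripper value outside its range is refused whole. The fingers move at their own pace and stop on an object; "squeeze" is the grip in N (left out, the last holds). Time passes only in rows, so rows that repeat a pose let the fingers close, or fill a call up. It gives the time, the measured TCP pose, the force and the opening at its end, in the units of the state.
- get_obs(): the state, without advancing time (a new reading comes with each control period).
- camera(name): name is "scene" or "top" or "wrist"; returns the picture (420x560x3 uint8, red, green, blue); there is no depth.
- calibration(name): a dict with "K" (3x3 intrinsics, pixels), "pose" (4x4, takes a point from camera to world coordinates); the wrist camera has in their place "tool_from_camera" (4x4, takes a point from camera to tool coordinates, whose origin is the TCP and whose axes are the tool frame's). Camera axes: x right, y down, z forward; pixel columns grow to the right and rows downward; lengths in m; the calibration is good to about 2 mm. A picture is of the moment at which its call begins: read the wrist's pose just before it. calibration takes no time and is no camera call.
- hand_in(): hands the job in, once; it reports no verdict.
The state is a dict: "time": time; "q": joint angles; "joint_velocities": joint speeds; "joint_torque": joint torques, N m; "position": TCP position; "tool_rot": TCP orientation; "ft_force": force on the tool from outside, world axes, zero at the start; "moment": the same for the moment, N m; "grip_width": finger opening in m.
Only numpy, scipy, OpenCV 4.12 (cv2) and the standard library are available. Lean on these libraries where they do the work, as an engineer would, in place of code of your own. Each camera call takes 0.05 s, during which the arm holds its last target.

## Working session

There is one attempt and no reset: what is moved stays moved. The work goes in short steps, Python scripts to look and compute and a tool call to move; the robot and the scene stay as the last step left them, time stands still between calls to the robot, and variables do not carry over. Pictures are saved under pics/ and viewed, and the job is handed in when it is done.

Besides the shell and the picture viewer there is one more tool, called in YAML: its name, and indented under it one key for each argument. drive_tool: Moves the arm, as the interface text tells. Its arguments: {"type":"object","properties":{"plan":{"type":"array","items":{"type":"object","properties":{"offset":{"type":"array","items":{"type":"number"}},"delta_rot":{"type":"array","items":{"type":"number"}},"jaw":{"type":"number"}}}},"squeeze":{"type":"number"}},"required":["plan"]}

```bash
ls; mkdir -p pics
python3 - <<'E'
from rig import *
import cv2,numpy as np
o=get_obs(); print(o)
for n in ["scene","top"]:
    im=camera(n); cv2.imwrite(f"pics/{n}0.png",cv2.cvtColor(im,cv2.COLOR_RGB2BGR)); c=calibration(n); print(n,c)
print(calibration("wrist"))
E
```

```text
pics
{'time': 0.0, 'q': array([ 1.01951211e+00,  5.28445754e-01,  1.43389961e+00,  1.03181436e-05,
        1.18136686e+00, -1.78477763e-01]), 'joint_velocities': array([-0.00055129, -0.00037875,  0.00027656,  0.00044   , -0.00068913,
        0.00060758]), 'joint_torque': array([-8.89618491e-05, -4.40038633e+01, -1.76595211e+01,  6.31274306e-02,
        5.81693533e-02, -1.81903984e-04]), 'position': array([0.22721671, 0.58145999, 0.22158502]), 'tool_rot': array([ 8.25903341e-01,  5.63810737e-01, -9.69403380e-04,  4.28284397e-04]), 'ft_force': array([ 0.34783443, -0.12737133, -0.25055077]), 'moment': array([-0.02717358, -0.03497698,  0.00615844]), 'grip_width': 0.0872073781474294}
scene {'K': array([[477.21611753,   0.        , 281.98109102],
       [  0.        , 477.21611753, 211.53987811],
       [  0.        ,   0.        ,   1.        ]]), 'pose': array([[ 0.21015191,  0.69434355, -0.68827553,  1.25401042],
       [ 0.97763794, -0.15483423,  0.14230396, -0.13824686],
       [-0.00776077, -0.70278972, -0.71135531,  0.81860205],
       [ 0.        ,  0.        ,  0.        ,  1.    
[... 250 characters left out ...]
[-0.99302645, -0.11597858,  0.02115257, -0.01097095],
       [ 0.00320791, -0.20593962, -0.97855944,  1.24497995],
       [ 0.        ,  0.        ,  0.        ,  1.        ]])}
{'K': array([[367.31037525,   0.        , 281.7105391 ],
       [  0.        , 367.31037525, 208.56158385],
       [  0.        ,   0.        ,   1.        ]]), 'tool_from_camera': array([[ 9.99999775e-01, -8.98363202e-05,  6.65262550e-04,
         1.50628040e-04],
       [-1.01402056e-04,  9.59419391e-01,  2.81983016e-01,
        -7.76208425e-02],
       [-6.63598108e-04, -2.81983020e-01,  9.59419166e-01,
        -1.61417488e-01],
       [ 0.00000000e+00,  0.00000000e+00,  0.00000000e+00,
         1.00000000e+00]])}
```

View pics/scene0.png

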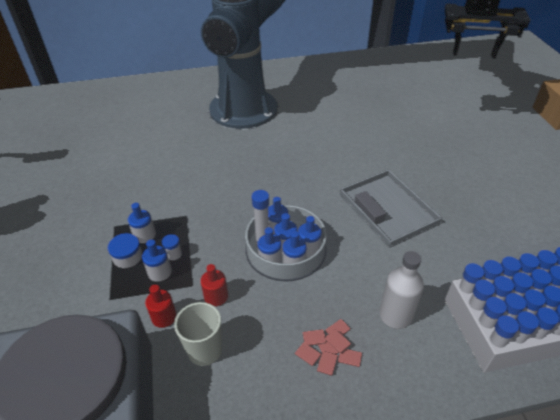

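View pics/top0.png

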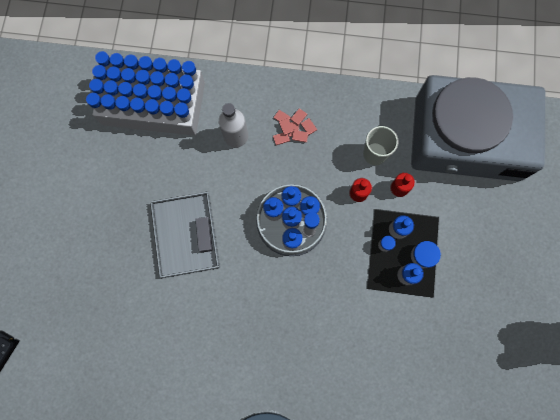

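Scene image: tube cap at about (261,198) in the carrier. Mat pots are at (137,210) and (151,246), the squat jar at (124,245), the small jar at (171,242), and red look-alikes at (160,305) and (213,284). In the top view the tray is at left (185,235), carrier (292,219), mat (404,253). Next, close crops.

```bash
cat > h.py <<'E'
import numpy as np,cv2
from rig import *
def ray(c,uv,pose=None):
    K=c["K"];P=c["pose"] if pose is None else pose
    d=P[:3,:3]@np.array([(uv[0]-K[0,2])/K[0,0],(uv[1]-K[1,2])/K[1,1],1.]);return P[:3,3],d/np.linalg.norm(d)
def onz(c,uv,z,pose=None):
    o,d=ray(c,uv,pose);return o+d*(z-o[2])/d[2]
def tri(r1,r2):
    (a,d),(b,e)=r1,r2
    s,t=np.linalg.lstsq(np.c_[d,-e],b-a,rcond=None)[0]
    p,q=a+s*d,b+t*e;return (p+q)/2,np.linalg.norm(p-q)
def proj(c,X,pose=None):
    P=c["pose"] if pose is None else pose
    x=P[:3,:3].T@(np.asarray(X)-P[:3,3]);x=c["K"]@x;return x[:2]/x[2]
def wpose(o):
    from scipy.spatial.transform import Rotation as R
    T=np.eye(4);T[:3,:3]=R.from_quat(o["tool_rot"]).as_matrix();T[:3,3]=o["position"];return T@calibration("wrist")["tool_from_camera"]
def save(im,n): cv2.imwrite(f"pics/{n}.png",cv2.cvtColor(im,cv2.COLOR_RGB2BGR))
E
python3 - <<'E'
import cv2,numpy as np
a=cv2.imread("pics/top0.png");b=cv2.imread("pics/scene0.png")
def cr(i,x,y,w,h,s):return cv2.resize(i[y:y+h,x:x+w],None,fx=s,fy=s,interpolation=cv2.INTER_CUBIC)
cv2.imwrite("pics/c1.png",np.hstack([cr(a,245,175,95,90,4),cr(b,235,175,100,90,4)]))
cv2.imwrite("pics/c2.png",np.hstack([cr(a,360,205,90,95,4),cr(b,100,190,100,95,4)]))
E
```

```text
(no output)
```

View pics/c1.png

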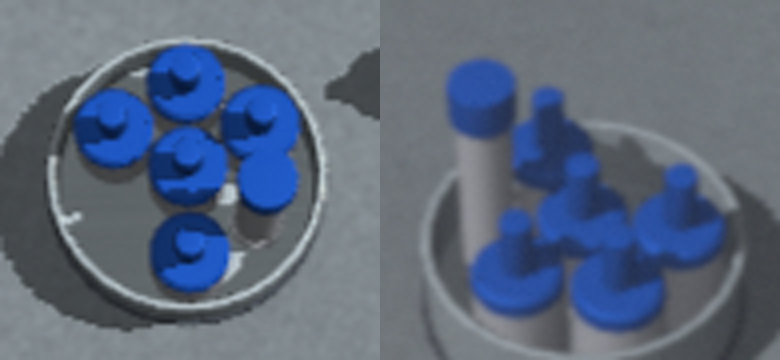

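View pics/c2.png

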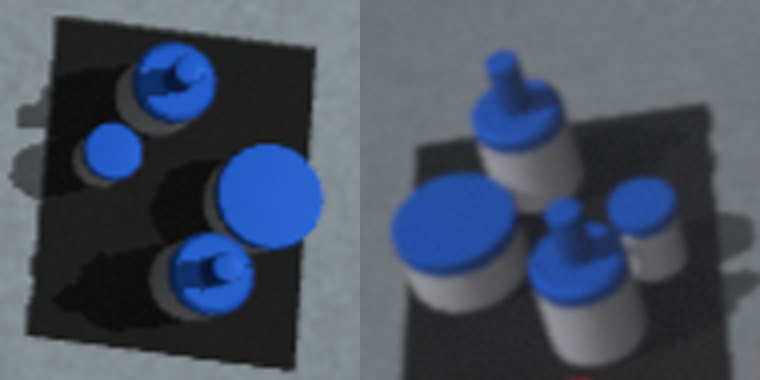

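c1: the tube cap is at top-view (312,220), the empty place is at lower left, around top-view (265,232), and the middle pot is at (292,214). c2: the mat pots with knobs are at top-view (407,223) and (417,272), and the squat and small jars are flat-lidded. Triangulating now.

Run:
```python
from h import *
t=calibration("top");s=calibration("scene")
T=lambda x,y:(245+x/4,175+y/4)
S=lambda x,y:(235+(x-380)/4,175+y/4)
T2=lambda x,y:(360+x/4,205+y/4)
S2=lambda x,y:(100+(x-360)/4,190+y/4)
pairs={"mid":(T(190,157),S(581,160)),"top":(T(187,66),S(516,218)),"left":(T(114,110),S(622,240)),"right":(T(263,109),None),"bot":(T(191,240),S(681,173)),
"tube":(T(267,178),S(481,80)),"bot?":(T(191,240),S(547,95)),
"matA":(T2(189,70),S2(566,210)),"matB":(T2(229,265),S2(503,60)),"squat":(T2(269,194),S2(453,222)),"small":(T2(113,151),S2(642,205))}
for k,(a,b) in pairs.items():
    print(k,np.round(a,1),onz(t,a,.106 if 'mat' not in k else .103).round(3), [x.round(4) for x in tri(ray(t,a),ray(s,b))] if b else '')
    if b: pass
print("tube z.156",onz(t,T(267,178),.156))
# predicted scene px
for k,(a,b) in pairs.items(): print(k,proj(s,onz(t,a,.106)).round(1),b)
im=camera("top")
```

```text
mid [292.5 214.2] [0.573 0.005 0.106] [array([0.5737, 0.0071, 0.1039]), np.float64(0.0044)]
top [291.8 191.5] [0.629 0.013 0.106] [array([ 0.6223, -0.0105,  0.1193]), np.float64(0.0472)]
left [273.5 202.5] [0.596 0.054 0.106] [array([0.6026, 0.0407, 0.0675]), np.float64(0.0308)]
right [310.8 202.2] [ 0.607 -0.035  0.106] 
bot [292.8 235. ] [ 0.523 -0.002  0.106] [array([0.5407, 0.035 , 0.0535]), np.float64(0.0745)]
tube [311.8 219.5] [ 0.566 -0.042  0.106] [array([ 0.5558, -0.0398,  0.1546]), np.float64(0.0026)]
bot? [292.8 235. ] [ 0.523 -0.002  0.106] [array([0.5232, 0.    , 0.1052]), np.float64(0.0032)]
matA [407.2 222.5] [ 0.586 -0.271  0.103] [array([ 0.5866, -0.2691,  0.1002]), np.float64(0.0047)]
matB [417.2 271.2] [ 0.472 -0.302  0.103] [array([ 0.4723, -0.2998,  0.102 ]), np.float64(0.0051)]
squat [427.2 253.5] [ 0.516 -0.322  0.106] [array([ 0.527 , -0.3386,  0.0407]), np.float64(0.003)]
small [388.2 242.8] [ 0.531 -0.229  0.106] [array([ 0.5416, -0.2383,  0.046 ]), np.float64(0.0038)]
tube z.156 [ 0.5553052  -0.04101071  0.156     ]
mid [283.1 214.3] (285.25, 215.0)
top [293. 233.] (269.0, 229.5)
left [308.6 218.5] (295.5, 235.0)
right [267.3 229.3] None
bot [275.3 198.5] (310.25, 218.25)
tube [260.2 215.3] (260.25, 195.0)
bot? [275.3 198.5] (276.75, 198.75)
matA [149.1 240.2] (151.5, 242.5)
matB [133.3 203.6] (135.75, 205.0)
squat [123.  219.8] (123.25, 245.5)
small [169.  217.7] (170.5, 241.25)
```

Triangulated heights agree with the text: tube top about 155 mm, knobs about 104 mm, jars 41 and 46 mm. Next I'll bring the wrist camera over the carrier, with the jaw axis at yaw 38°, between the neighbour directions of 8° + k·60°.

```bash
cat >> h.py <<'E'
from scipy.spatial.transform import Rotation as Ro
def go(p,yaw=None,o=None):
    o=o or get_obs();R=Ro.from_quat(o["tool_rot"])
    d=R.inv().apply(np.asarray(p)-o["position"])*100
    if yaw is None: x=R.as_matrix()[:,0];yaw=np.degrees(np.arctan2(x[1],x[0]))
    a=np.radians(yaw);c,s=np.cos(a),np.sin(a)
    Rd=Ro.from_matrix(np.array([[c,s,0],[s,-c,0],[0,0,-1.]]))
    print("offset",d.round(2),"rot",np.degrees((R.inv()*Rd).as_rotvec()).round(2),"t",round(o["time"],2),"pos",o["position"].round(4),"F",o["ft_force"].round(1),"w",round(o["grip_width"],4))
E
python3 -c "
from h import *
go([.56,0,.28],38)"
```

```text
offset [-42.06  52.17  -5.77] rot [1.000e-02 1.000e-01 3.064e+01] t 0.15 pos [0.2273 0.5816 0.2218] F [-0.1  0.5 -0.4] w 0.0871
```

drive_tool:
  plan:
    - {"offset":[-4.2,5.2,-3],"delta_rot":[0,0,4],"jaw":8.7}
    - {"offset":[-6.5,8,-5.8],"delta_rot":[0,0,8],"jaw":8.7}
    - {"offset":[-9,11,-5.8],"delta_rot":[0,0,12],"jaw":8.7}
    - {"offset":[-11.5,14.3,-5.8],"delta_rot":[0,0,16],"jaw":8.7}
    - {"offset":[-14,17.4,-5.8],"delta_rot":[0,0,20],"jaw":8.7}
    - {"offset":[-16.5,20.5,-5.8],"delta_rot":[0,0,24],"jaw":8.7}
    - {"offset":[-19,23.6,-5.8],"delta_rot":[0,0,28],"jaw":8.7}
    - {"offset":[-21.5,26.7,-5.8],"delta_rot":[0,0,30.6],"jaw":8.7}

```text
time: 0.82
position: [0.3878, 0.3013, 0.2806]
tool_rot: [0.946, 0.325, 0.0, -0.0]
ft_force: [1.0, 0.7, 0.5]
grip_width: 0.0866
```

```bash
python3 -c "
from h import *
go([.56,0,.28],38)"
```

```text
offset [-4.91 34.35  0.06] rot [ 0.   -0.01 -0.11] t 0.82 pos [0.3878 0.3013 0.2806] F [1.  0.7 0.5] w 0.0866
```

drive_tool:
  plan:
    - {"offset":[-0.6,4,0],"delta_rot":[0,0,0],"jaw":6}
    - {"offset":[-1.2,8.1,0],"delta_rot":[0,0,0],"jaw":6}
    - {"offset":[-1.8,12.2,0],"delta_rot":[0,0,0],"jaw":6}
    - {"offset":[-2.4,16.3,0],"delta_rot":[0,0,0],"jaw":6}
    - {"offset":[-3,20.4,0],"delta_rot":[0,0,0],"jaw":6}
    - {"offset":[-3.6,24.5,0],"delta_rot":[0,0,0],"jaw":6}
    - {"offset":[-4.2,28.6,0],"delta_rot":[0,0,0],"jaw":6}
    - {"offset":[-4.5,31.5,0],"delta_rot":[0,0,0],"jaw":6}

```text
time: 1.48
position: [0.5475, 0.0238, 0.2803]
tool_rot: [0.946, 0.325, 0.0, 0.001]
ft_force: [0.5, 0.7, -0.7]
grip_width: 0.0602
```

```bash
python3 -c "
from h import *
o=get_obs();im=camera('wrist');save(im,'w1');go([.56,0,.28],38,o)
np.save('w1.npy',wpose(o))
t=calibration('wrist')
for X in [(.5555,-.0405,.156),(.573,.005,.106)]: print(proj(t,X,wpose(o)))"
```

```text
offset [-0.47  2.65  0.04] rot [ 0.07  0.01 -0.08] t 1.48 pos [0.5475 0.0238 0.2803] F [ 0.5  0.7 -0.7] w 0.0602
[242.41515456 264.27799699]
[290.46866194 217.96982664]
```

View pics/w1.png

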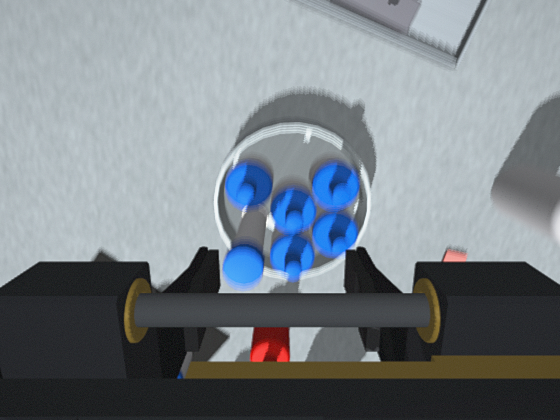

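The wrist view shows the tube cap at (243,265), predicted (242,264). Knob tops are at about (246,190), (293,215), (338,188), (334,237) and (291,262), and the empty place is around (292,155). Now a finer measurement.

Run:
```python
from h import *
im=cv2.imread("pics/w1.png")
cv2.imwrite("pics/w1c.png",cv2.resize(im[115:290,205:380],None,fx=3.4,fy=3.4,interpolation=cv2.INTER_CUBIC))
```

```text
(no output)
```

View pics/w1c.png

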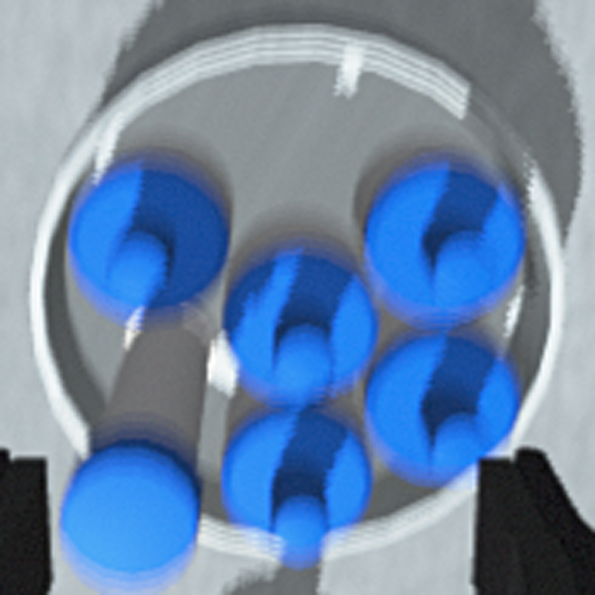

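Run:
```python
from h import *
P=np.load("w1.npy");w=calibration("wrist")
f=lambda x,y:(205+x/3.4,115+y/3.4)
L={"bot":((149,233),(140,262)),"mid":((301,327),(303,360)),"left":((446,243),(464,268)),"top":((442,410),(461,443)),"right":((297,480),(301,532))}
for k,(a,b) in L.items(): print(k,onz(w,f(*a),.067,P).round(4),onz(w,f(*b),.106,P).round(4))
r=onz(w,f(130,521),.156,P);print("tube",r)
print(tri(ray(w,f(130,521),P),ray(calibration("scene"),(260.25,195))), tri(ray(w,f(130,521),P),ray(calibration("top"),(311.75,219.5))))
# rim ellipse
pts=[(45,300),(553,300),(300,36),(130,120),(500,130)]
q=np.array([onz(w,f(*p),.051,P)[:2] for p in pts]);A=np.c_[2*q,np.ones(len(q))];s=np.linalg.lstsq(A,(q**2).sum(1),rcond=None)[0];print("rim",s[:2],np.sqrt(s[2]+s[:2]@s[:2]))
```

```text
bot [ 0.5239 -0.0014  0.067 ] [ 5.243e-01 -5.000e-04  1.060e-01]
mid [0.5794 0.0036 0.067 ] [0.5776 0.0048 0.106 ]
left [0.5978 0.0522 0.067 ] [0.5961 0.0533 0.106 ]
top [0.6322 0.0096 0.067 ] [0.6293 0.0131 0.106 ]
right [ 0.6107 -0.0379  0.067 ] [ 0.6104 -0.0374  0.106 ]
tube [ 0.55822369 -0.04304068  0.156     ]
(array([ 0.55837767, -0.04040304,  0.15812335]), np.float64(0.0033799861168712147)) (array([ 0.55584442, -0.04089417,  0.16049114]), np.float64(0.0028583805380035005))
rim [0.57729874 0.00754839] 0.08213704016936364
```

```bash
python3 -c "
from h import *
go([.557,-.0415,.20],38);go([.557,-.0415,.121],38)"
```

```text
offset [-3.28  5.16  8.07] rot [ 0.39 -0.04 -0.24] t 1.53 pos [0.551  0.0198 0.2804] F [ 2.5 -2.1  0.2] w 0.0602
offset [-3.29  5.1  15.97] rot [ 0.39 -0.04 -0.24] t 1.53 pos [0.551  0.0198 0.2804] F [ 2.5 -2.1  0.2] w 0.0602
```

drive_tool:
  plan:
    - {"offset":[-1.5,2,3],"delta_rot":[0,0,0],"jaw":6}
    - {"offset":[-3.0,4,6],"delta_rot":[0,0,0],"jaw":6}
    - {"offset":[-3.0,4.5,7.0],"delta_rot":[0,0,0],"jaw":6}
    - {"offset":[-3.0,4.5,7.0],"delta_rot":[0,0,0],"jaw":6}
    - {"offset":[-3.0,4.5,7.0],"delta_rot":[0,0,0],"jaw":6}
    - {"offset":[-3.0,4.5,7.0],"delta_rot":[0,0,0],"jaw":6}
    - {"offset":[-3.0,4.5,7.0],"delta_rot":[0,0,0],"jaw":6}
    - {"offset":[-3.0,4.5,7.0],"delta_rot":[0,0,0],"jaw":6}

```text
time: 2.2
position: [0.5508, -0.0257, 0.2119]
tool_rot: [0.945, 0.327, 0.001, 0.001]
ft_force: [0.6, -0.0, 0.5]
grip_width: 0.0599
```

```bash
python3 -c "
from h import *
o=get_obs();go([.557,-.0415,.121],38,o)
save(camera('wrist'),'w2');np.save('w2.npy',wpose(o));print(proj(calibration('wrist'),(.557,-.0415,.156),wpose(o)));go([.557,-.0415,.121],38)
"
```

```text
offset [-0.51  1.6   9.1 ] rot [ 0.12 -0.1   0.13] t 2.2 pos [ 0.5508 -0.0257  0.2119] F [ 0.6 -0.   0.5] w 0.0599
[273.62194234 253.50309037]
offset [-0.49  1.61  9.08] rot [ 0.1  -0.09  0.12] t 2.25 pos [ 0.5507 -0.0258  0.2117] F [0.3 0.3 0.2] w 0.0597
```

View pics/w2.png

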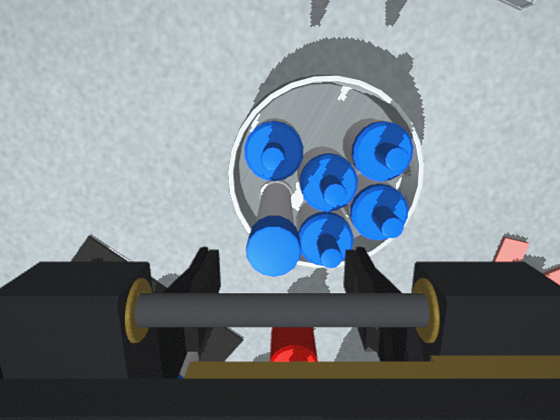

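The tube cap is at (274,251), predicted (274,253). Descending on it.

drive_tool:
  plan:
    - {"offset":[-0.5,1.6,1],"delta_rot":[0,0,0],"jaw":6}
    - {"offset":[-0.5,1.6,3],"delta_rot":[0,0,0],"jaw":6}
    - {"offset":[-0.5,1.6,5.5],"delta_rot":[0,0,0],"jaw":6}
    - {"offset":[-0.5,1.6,8],"delta_rot":[0,0,0],"jaw":6}
    - {"offset":[-0.5,1.6,9],"delta_rot":[0,0,0],"jaw":6}
    - {"offset":[-0.5,1.6,9],"delta_rot":[0,0,0],"jaw":6}
    - {"offset":[-0.5,1.6,9],"delta_rot":[0,0,0],"jaw":6}
    - {"offset":[-0.5,1.6,9],"delta_rot":[0,0,0],"jaw":5}

```text
time: 2.92
position: [0.5573, -0.0424, 0.1219]
tool_rot: [0.945, 0.326, 0.001, 0.001]
ft_force: [0.2, 0.7, 0.3]
grip_width: 0.0579
```

drive_tool:
  plan:
    - {"offset":[0,0,0],"delta_rot":[0,0,0],"jaw":4.2}
    - {"offset":[0,0,0],"delta_rot":[0,0,0],"jaw":3.8}
    - {"offset":[0,0,0],"delta_rot":[0,0,0],"jaw":3.4}
    - {"offset":[0,0,0],"delta_rot":[0,0,0],"jaw":3.2}
    - {"offset":[0,0,0],"delta_rot":[0,0,0],"jaw":3.0}
    - {"offset":[0,0,0],"delta_rot":[0,0,0],"jaw":3.0}
    - {"offset":[0,0,0],"delta_rot":[0,0,0],"jaw":3.0}
    - {"offset":[0,0,0],"delta_rot":[0,0,0],"jaw":3.0}
  squeeze: 15

```text
time: 3.58
position: [0.5566, -0.0425, 0.1211]
tool_rot: [0.945, 0.326, 0.001, 0.0]
ft_force: [0.2, 1.1, 4.8]
grip_width: 0.0354
```

Run:
```python
from h import *
im=camera('top');save(im,'t3')
go([.557,-.0415,.121],38)
a=cv2.imread("pics/t3.png")
cv2.imwrite("pics/t3c.png",np.hstack([cv2.resize(a[180:290,140:230],None,fx=4,fy=4,interpolation=cv2.INTER_CUBIC),cv2.resize(a[180:290,250:350],None,fx=4,fy=4,interpolation=cv2.INTER_CUBIC)]))
```

```text
offset [ 0.09 -0.05  0.01] rot [ 0.07 -0.05  0.04] t 3.63 pos [ 0.5566 -0.0425  0.1211] F [-1.2 -0.2  5.1] w 0.0353
```

View pics/t3c.png

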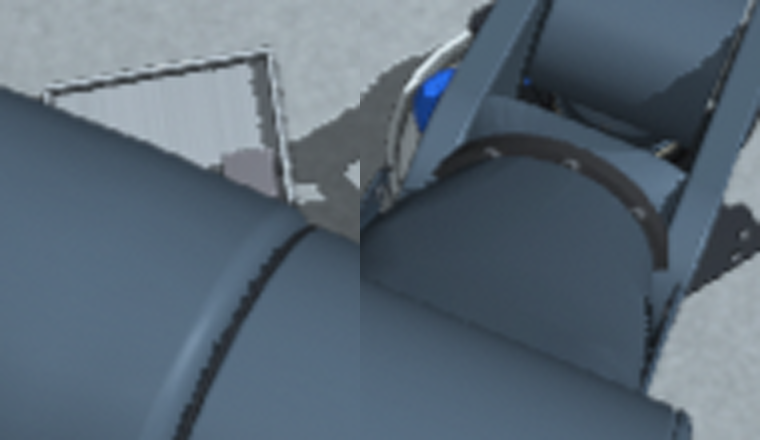

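The tube is gripped at 35.4 mm. The arm blocks the top view, so I'll measure the tray from the first pictures.

Run:
```python
import cv2,numpy as np
a=cv2.imread("pics/top0.png");b=cv2.imread("pics/scene0.png")
cv2.imwrite("pics/c4.png",np.hstack([cv2.resize(a[185:285,140:230],None,fx=4,fy=4,interpolation=cv2.INTER_CUBIC),cv2.resize(b[165:265,335:445],None,fx=4,fy=4,interpolation=cv2.INTER_CUBIC)]))
```

```text
(no output)
```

View pics/c4.png

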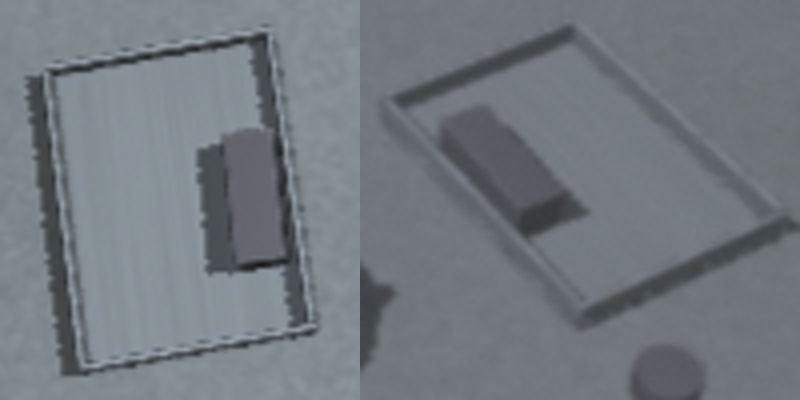

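c4: tray rim corners in the top view are at (152,203), (207,194), (219,266) and (161,277). The slide box is at (204,234) against the right wall, so the left half is free.

Run:
```python
from h import *
t=calibration("top");s=calibration("scene")
T=lambda x,y:(140+x/4,185+y/4);S=lambda x,y:(335+(x-360)/4,165+y/4)
C=np.array([onz(t,T(*p),.022) for p in [(47,72),(268,35),(315,326),(85,368)]]);print(C.round(3))
D=[tri(ray(t,T(*p)),ray(s,S(*q))) for p,q in [((47,72),(780,215)),((268,35),(582,312)),((315,326),(390,103)),((85,368),(575,30))]]
for d in D: print(d[0].round(4),d[1].round(4))
c=np.mean([d[0] for d in D],0);l=(C[0]+C[3])/2
box=onz(t,T(254,198),.03);print("box top",box)
m=C.mean(0);print("center",m,"left mid",l,"free",m+(l-m)/np.linalg.norm((l-m)[:2])*.025)
go([.557,-.0415,.245],38)
```

```text
[[0.577 0.371 0.022]
 [0.618 0.233 0.022]
 [0.435 0.175 0.022]
 [0.392 0.314 0.022]]
[0.579  0.3749 0.0144] 0.0027
[0.6214 0.2369 0.0109] 0.0033
[0.4366 0.1802 0.0134] 0.008
[0.3931 0.3199 0.0101] 0.0051
box top [0.50998204 0.22404327 0.03      ]
center [0.50552991 0.27331706 0.022     ] left mid [0.48442289 0.34264904 0.022     ] free [0.49824898 0.29723333 0.022     ]
offset [  0.1   -0.04 -12.39] rot [ 0.07 -0.05  0.04] t 3.63 pos [ 0.5566 -0.0425  0.1211] F [-1.2 -0.2  5.1] w 0.0353
```

drive_tool:
  plan:
    - {"offset":[0,0,-1],"delta_rot":[0,0,0],"jaw":3}
    - {"offset":[0,0,-3],"delta_rot":[0,0,0],"jaw":3}
    - {"offset":[0,0,-5.5],"delta_rot":[0,0,0],"jaw":3}
    - {"offset":[0,0,-8],"delta_rot":[0,0,0],"jaw":3}
    - {"offset":[0,0,-10.5],"delta_rot":[0,0,0],"jaw":3}
    - {"offset":[0,0,-12],"delta_rot":[0,0,0],"jaw":3}
    - {"offset":[0,0,-12.5],"delta_rot":[0,0,0],"jaw":3}
    - {"offset":[0,0,-12.5],"delta_rot":[0,0,0],"jaw":3}

```text
time: 4.3
position: [0.5564, -0.0425, 0.2468]
tool_rot: [0.945, 0.326, 0.001, 0.001]
ft_force: [0.6, -0.1, -1.3]
grip_width: 0.0356
```

```bash
python3 -c "
from h import *
save(camera('scene'),'s5');go([.498,.297,.245],38)"
```

```text
offset [ 16.37 -30.27   0.04] rot [-0.02  0.01  0.04] t 4.35 pos [ 0.5556 -0.0423  0.2454] F [ 1.  -0.5 -2.2] w 0.0351
```

View pics/s5.png

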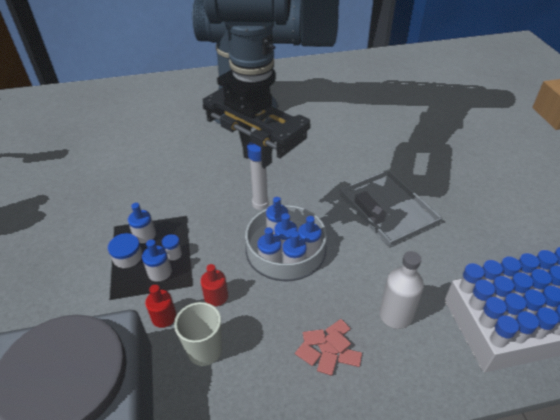

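The tube hangs upright in the gripper at (258,178), clear of the pots. Carrying it over the tray.

drive_tool:
  plan:
    - {"offset":[1,-2,0],"delta_rot":[0,0,0],"jaw":3}
    - {"offset":[2.8,-5.2,0],"delta_rot":[0,0,0],"jaw":3}
    - {"offset":[4.6,-8.5,0],"delta_rot":[0,0,0],"jaw":3}
    - {"offset":[6.5,-12,0],"delta_rot":[0,0,0],"jaw":3}
    - {"offset":[8.4,-15.5,0],"delta_rot":[0,0,0],"jaw":3}
    - {"offset":[10.3,-19,0],"delta_rot":[0,0,0],"jaw":3}
    - {"offset":[12.2,-22.5,0],"delta_rot":[0,0,0],"jaw":3}
    - {"offset":[13.8,-25.5,0],"delta_rot":[0,0,0],"jaw":3}

```text
time: 5.02
position: [0.5054, 0.2456, 0.2433]
tool_rot: [0.945, 0.326, -0.002, -0.0]
ft_force: [0.9, -0.1, -1.1]
grip_width: 0.0352
```

drive_tool:
  plan:
    - {"offset":[1.3,-2.4,1],"delta_rot":[0,0,0],"jaw":3}
    - {"offset":[2.2,-4.0,3],"delta_rot":[0,0,0],"jaw":3}
    - {"offset":[2.6,-4.8,5],"delta_rot":[0,0,0],"jaw":3}
    - {"offset":[2.6,-4.8,7],"delta_rot":[0,0,0],"jaw":3}
    - {"offset":[2.6,-4.8,9],"delta_rot":[0,0,0],"jaw":3}
    - {"offset":[2.6,-4.8,10],"delta_rot":[0,0,0],"jaw":3}
    - {"offset":[2.6,-4.8,10],"delta_rot":[0,0,0],"jaw":3}
    - {"offset":[2.6,-4.8,10],"delta_rot":[0,0,0],"jaw":3}

```text
time: 5.68
position: [0.4978, 0.2969, 0.1443]
tool_rot: [0.945, 0.326, -0.002, 0.0]
ft_force: [-0.2, -0.3, -0.4]
grip_width: 0.0354
```

```bash
python3 -c "
from h import *
go([.498,.297,.119],38);im=camera('scene');save(cv2.resize(im[130:270,320:460],None,fx=4,fy=4,interpolation=2),'s6')"
```

```text
offset [0.03 0.   2.53] rot [-0.05  0.17  0.02] t 5.68 pos [0.4978 0.2969 0.1443] F [-0.2 -0.3 -0.4] w 0.0354
```

View pics/s6.png

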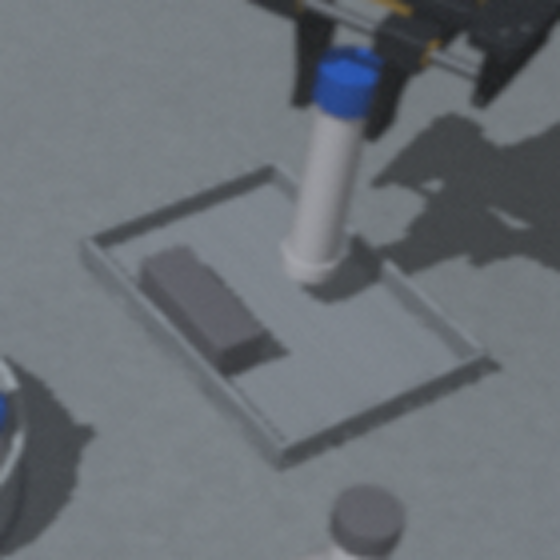

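The tube is upright over the free half, with its foot at crop (313,265). Lowering it slowly.

drive_tool:
  plan:
    - {"offset":[0,0,0.6],"delta_rot":[0,0,0],"jaw":3}
    - {"offset":[0,0,1.2],"delta_rot":[0,0,0],"jaw":3}
    - {"offset":[0,0,1.7],"delta_rot":[0,0,0],"jaw":3}
    - {"offset":[0,0,2.1],"delta_rot":[0,0,0],"jaw":3}
    - {"offset":[0,0,2.3],"delta_rot":[0,0,0],"jaw":3}
    - {"offset":[0,0,2.4],"delta_rot":[0,0,0],"jaw":3}
    - {"offset":[0,0,2.5],"delta_rot":[0,0,0],"jaw":3}
    - {"offset":[0,0,2.5],"delta_rot":[0,0,0],"jaw":3}

```text
time: 6.4
position: [0.4985, 0.2974, 0.1204]
tool_rot: [0.945, 0.326, -0.0, -0.0]
ft_force: [-0.4, -0.4, -0.6]
grip_width: 0.0356
```

drive_tool:
  plan:
    - {"offset":[0,0,0.05],"delta_rot":[0,0,0],"jaw":3}
    - {"offset":[0,0,0.1],"delta_rot":[0,0,0],"jaw":3}
    - {"offset":[0,0,0.1],"delta_rot":[0,0,0],"jaw":3}
    - {"offset":[0,0,0.15],"delta_rot":[0,0,0],"jaw":3}
    - {"offset":[0,0,0.15],"delta_rot":[0,0,0],"jaw":3}
    - {"offset":[0,0,0.15],"delta_rot":[0,0,0],"jaw":3}
    - {"offset":[0,0,0.15],"delta_rot":[0,0,0],"jaw":3}
    - {"offset":[0,0,0.15],"delta_rot":[0,0,0],"jaw":3}

```text
time: 7.07
position: [0.4987, 0.2974, 0.1192]
tool_rot: [0.945, 0.326, 0.0, -0.0]
ft_force: [-0.7, -0.7, 0.9]
grip_width: 0.0354
```

Light contact, so opening slowly and then rising.

drive_tool:
  plan:
    - {"offset":[0,0,0],"delta_rot":[0,0,0],"jaw":3.7}
    - {"offset":[0,0,0],"delta_rot":[0,0,0],"jaw":4.0}
    - {"offset":[0,0,0],"delta_rot":[0,0,0],"jaw":4.5}
    - {"offset":[0,0,0],"delta_rot":[0,0,0],"jaw":5.2}
    - {"offset":[0,0,0],"delta_rot":[0,0,0],"jaw":6}
    - {"offset":[0,0,-0.5],"delta_rot":[0,0,0],"jaw":6}
    - {"offset":[0,0,-2],"delta_rot":[0,0,0],"jaw":6}
    - {"offset":[0,0,-5],"delta_rot":[0,0,0],"jaw":6}

```text
time: 7.73
position: [0.4961, 0.2963, 0.1667]
tool_rot: [0.945, 0.326, -0.004, 0.0]
ft_force: [-0.5, 0.5, 0.0]
grip_width: 0.0593
```

```bash
python3 -c "
from h import *
go([.57,-.22,.25],38);im=camera('scene');save(cv2.resize(im[130:270,320:460],None,fx=4,fy=4,interpolation=2),'s7')"
```

```text
offset [-26.05  45.2   -8.25] rot [-0.14  0.44  0.03] t 7.73 pos [0.4961 0.2963 0.1667] F [-0.5  0.5  0. ] w 0.0593
```

View pics/s7.png

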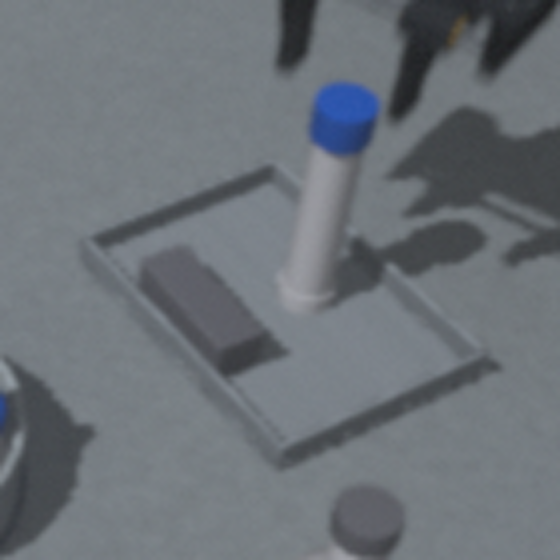

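The tube stands upright in the free half of the tray (crop (308,290)) and is released. Moving to the mat.

drive_tool:
  plan:
    - {"offset":[0,0,-2.5],"delta_rot":[0,0,0],"jaw":6}
    - {"offset":[-1.5,2.2,-5],"delta_rot":[0,0,0],"jaw":5}
    - {"offset":[-3.7,5.4,-6.5],"delta_rot":[0,0,0],"jaw":4}
    - {"offset":[-6,8.7,-7],"delta_rot":[0,0,0],"jaw":4}
    - {"offset":[-8.2,12,-7],"delta_rot":[0,0,0],"jaw":4}
    - {"offset":[-10.4,15.2,-7],"delta_rot":[0,0,0],"jaw":4}
    - {"offset":[-12.7,18.5,-7],"delta_rot":[0,0,0],"jaw":4}
    - {"offset":[-15,21.8,-7],"delta_rot":[0,0,0],"jaw":4}

```text
time: 8.45
position: [0.5147, 0.0315, 0.2397]
tool_rot: [0.945, 0.326, 0.001, 0.0]
ft_force: [0.9, 0.4, -0.4]
grip_width: 0.0404
```

drive_tool:
  plan:
    - {"offset":[-2.2,3.2,0],"delta_rot":[0,0,0],"jaw":4}
    - {"offset":[-4.5,6.5,0],"delta_rot":[0,0,0],"jaw":4}
    - {"offset":[-6.7,9.8,0],"delta_rot":[0,0,0],"jaw":4}
    - {"offset":[-9,13.1,0],"delta_rot":[0,0,0],"jaw":4}
    - {"offset":[-11.3,16.4,0],"delta_rot":[0,0,0],"jaw":4}
    - {"offset":[-13.5,19.7,0],"delta_rot":[0,0,0],"jaw":4}
    - {"offset":[-15,22,0],"delta_rot":[0,0,0],"jaw":4}
    - {"offset":[-15,22,0],"delta_rot":[0,0,0],"jaw":4}

```text
time: 9.12
position: [0.5332, -0.2391, 0.2396]
tool_rot: [0.946, 0.323, 0.001, 0.003]
ft_force: [-0.0, -0.1, 0.5]
grip_width: 0.0399
```

drive_tool:
  plan:
    - {"offset":[0,0,0],"delta_rot":[0,0,0],"jaw":4}
    - {"offset":[0,0,0],"delta_rot":[0,0,0],"jaw":4}
    - {"offset":[0,0,0],"delta_rot":[0,0,0],"jaw":4}
    - {"offset":[0,0,0],"delta_rot":[0,0,0],"jaw":4}
    - {"offset":[0,0,0],"delta_rot":[0,0,0],"jaw":4}
    - {"offset":[0,0,0],"delta_rot":[0,0,0],"jaw":4}
    - {"offset":[0,0,0],"delta_rot":[0,0,0],"jaw":4}
    - {"offset":[0,0,0],"delta_rot":[0,0,0],"jaw":4}

```text
time: 9.78
position: [0.5322, -0.2321, 0.2391]
tool_rot: [0.945, 0.326, 0.0, 0.0]
ft_force: [0.5, 0.9, 0.5]
grip_width: 0.0397
```

```bash
python3 -c "
from h import *
o=get_obs();np.save('w8.npy',wpose(o));save(camera('wrist'),'w8');go([.586,-.270,.15],38,o);P=wpose(o)
for X in [(.586,-.27,.103),(.472,-.301,.103)]: print(proj(calibration('wrist'),X,P))"
```

```text
offset [1.89 6.3  8.91] rot [ 0.01 -0.    0.08] t 9.78 pos [ 0.5322 -0.2321  0.2391] F [0.5 0.9 0.5] w 0.0397
[302.82945792 266.38553926]
[175.61466387 216.95307314]
```

View pics/w8.png

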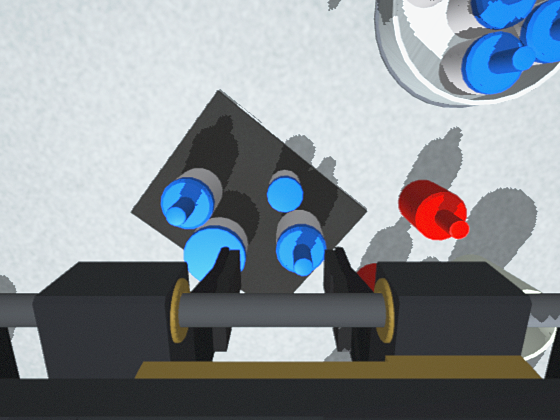

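The wrist view shows the mat pots' knob tops at (304,267) and (177,214), predicted (303,266) and (176,217). The small jar is at (285,194), the squat jar at (214,252) and a red look-alike's knob at (459,229).

Run:
```python
from h import *
P=np.load("w8.npy");w=calibration("wrist");t=calibration("top")
im=cv2.imread("pics/w8.png");cv2.imwrite("pics/w8c.png",cv2.resize(im[160:290,150:340],None,fx=4,fy=4,interpolation=2))
for n,p,z in [("A",(304,267),.103),("B",(177,214.5),.103),("red",(459,229),.1)]: print(n,onz(w,p,z,P).round(4))
print(tri(ray(w,(304,267),P),ray(t,(407.2,222.5))),tri(ray(w,(177,214.5),P),ray(t,(417.2,271.2))))
```

```text
A [ 0.5872 -0.2698  0.103 ]
B [ 0.4717 -0.2984  0.103 ]
red [ 0.6713 -0.16    0.1   ]
(array([ 0.58608142, -0.26979152,  0.10482575]), np.float64(0.0014970159742839007)) (array([ 0.47232913, -0.30319435,  0.09448499]), np.float64(0.002822167886819432))
```

View pics/w8c.png

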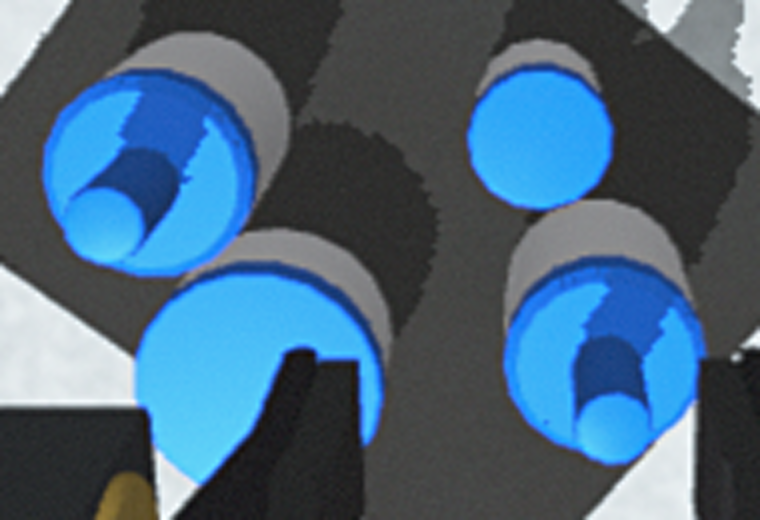

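drive_tool:
  plan:
    - {"offset":[1,3,1],"delta_rot":[0,0,0],"jaw":4}
    - {"offset":[1.9,6.3,3],"delta_rot":[0,0,0],"jaw":4}
    - {"offset":[1.9,6.3,6],"delta_rot":[0,0,0],"jaw":4}
    - {"offset":[1.9,6.3,9],"delta_rot":[0,0,0],"jaw":4}
    - {"offset":[1.9,6.3,11.5],"delta_rot":[0,0,0],"jaw":4}
    - {"offset":[1.9,6.3,12],"delta_rot":[0,0,0],"jaw":4}
    - {"offset":[1.9,6.3,12],"delta_rot":[0,0,0],"jaw":4}
    - {"offset":[1.9,6.3,12],"delta_rot":[0,0,0],"jaw":4}

```text
time: 10.5
position: [0.5865, -0.2708, 0.1198]
tool_rot: [0.945, 0.326, 0.0, 0.001]
ft_force: [-0.6, -0.3, 0.4]
grip_width: 0.0397
```

```bash
python3 -c "
from h import *
o=get_obs();save(camera('scene')[190:300,90:230].repeat(4,0).repeat(4,1),'s9');go([.5865,-.270,.071],38,o)"
```

```text
offset [ 0.04 -0.07  4.88] rot [ 0.07 -0.02  0.04] t 10.5 pos [ 0.5865 -0.2708  0.1198] F [-0.6 -0.3  0.4] w 0.0397
```

View pics/s9.png

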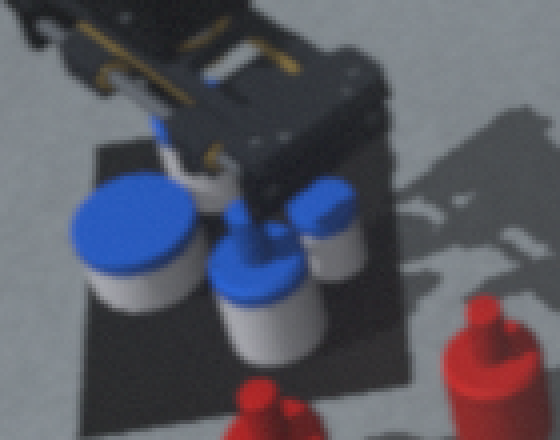

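The fingers are right above the knob (crop (240,215)), so the choice is confirmed: a blue-knobbed pot. Descending and gripping.

drive_tool:
  plan:
    - {"offset":[0,0,1.5],"delta_rot":[0,0,0],"jaw":4}
    - {"offset":[0,0,3],"delta_rot":[0,0,0],"jaw":4}
    - {"offset":[0,0,4.2],"delta_rot":[0,0,0],"jaw":4}
    - {"offset":[0,0,4.8],"delta_rot":[0,0,0],"jaw":4}
    - {"offset":[0,0,4.8],"delta_rot":[0,0,0],"jaw":4}
    - {"offset":[0,0,4.8],"delta_rot":[0,0,0],"jaw":3}
    - {"offset":[0,0,4.8],"delta_rot":[0,0,0],"jaw":2}
    - {"offset":[0,0,4.8],"delta_rot":[0,0,0],"jaw":1.5}
  squeeze: 25

```text
time: 11.22
position: [0.5866, -0.2708, 0.072]
tool_rot: [0.945, 0.326, 0.001, 0.001]
ft_force: [-0.3, -0.3, -0.3]
grip_width: 0.0272
```

drive_tool:
  plan:
    - {"offset":[0,0,0],"delta_rot":[0,0,0],"jaw":1.2}
    - {"offset":[0,0,0],"delta_rot":[0,0,0],"jaw":1.2}
    - {"offset":[0,0,0],"delta_rot":[0,0,0],"jaw":1.2}
    - {"offset":[0,0,0],"delta_rot":[0,0,0],"jaw":1.2}
    - {"offset":[0,0,-0.5],"delta_rot":[0,0,0],"jaw":1.2}
    - {"offset":[0,0,-2],"delta_rot":[0,0,0],"jaw":1.2}
    - {"offset":[0,0,-4.5],"delta_rot":[0,0,0],"jaw":1.2}
    - {"offset":[0,0,-7],"delta_rot":[0,0,0],"jaw":1.2}

```text
time: 11.88
position: [0.5845, -0.2696, 0.1402]
tool_rot: [0.945, 0.326, -0.001, -0.002]
ft_force: [0.9, -0.0, -1.6]
grip_width: 0.0173
```

```bash
python3 -c "
from h import *
o=get_obs();go([.5575,-.043,.2],38,o);go([.5404,.0468,.2],38,o)"
```

```text
offset [ 11.82 -19.54  -5.91] rot [-0.25  0.09  0.04] t 11.88 pos [ 0.5845 -0.2696  0.1402] F [ 0.9 -0.  -1.6] w 0.0173
offset [ 16.01 -27.66  -5.88] rot [-0.25  0.09  0.04] t 11.88 pos [ 0.5845 -0.2696  0.1402] F [ 0.9 -0.  -1.6] w 0.0173
```

Pot gripped (17.3 mm wide) and lifting. Refining the slot positions from the settled picture w2.

Run:
```python
from h import *
im=cv2.imread("pics/w2.png");cv2.imwrite("pics/w2c.png",cv2.resize(im[70:285,220:430],None,fx=3.6,fy=3.6,interpolation=2)[:600])
```

```text
(no output)
```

View pics/w2c.png

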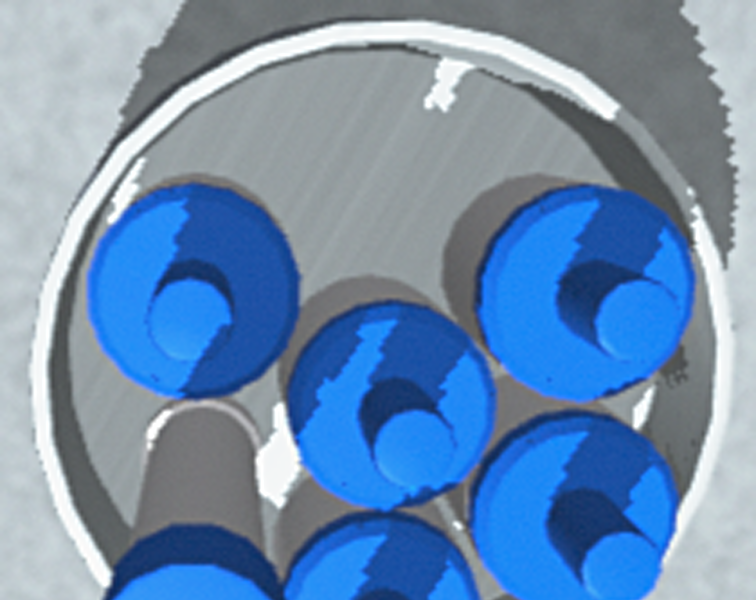

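drive_tool:
  plan:
    - {"offset":[0,0,-2],"delta_rot":[0,0,0],"jaw":1.2}
    - {"offset":[0,0,-4.5],"delta_rot":[0,0,0],"jaw":1.2}
    - {"offset":[1,-1.8,-6],"delta_rot":[0,0,0],"jaw":1.2}
    - {"offset":[2,-3.6,-6],"delta_rot":[0,0,0],"jaw":1.2}
    - {"offset":[3,-5,-6],"delta_rot":[0,0,0],"jaw":1.2}
    - {"offset":[3,-5,-6],"delta_rot":[0,0,0],"jaw":1.2}
    - {"offset":[3,-5,-6],"delta_rot":[0,0,0],"jaw":1.2}
    - {"offset":[3,-5,-6],"delta_rot":[0,0,0],"jaw":1.2}

```text
time: 12.55
position: [0.5785, -0.2125, 0.2002]
tool_rot: [0.945, 0.326, -0.001, -0.0]
ft_force: [-0.6, -0.0, -1.6]
grip_width: 0.0174
```

Run:
```python
from h import *
P=np.load("w2.npy");w=calibration("wrist")
f=lambda x,y:(220+x/3.6,70+y/3.6)
L={"bot":((193,290),(187,318)),"mid":((391,404),(412,448)),"left":((585,293),(638,318)),"top":(None,(622,568)),"right":(None,None)}
for k,(a,b) in L.items():
    print(k,onz(w,f(*a),.067,P).round(4) if a else '',onz(w,f(*b),.106,P).round(4) if b else '')
im=cv2.imread("pics/w2.png");h=cv2.cvtColor(im,cv2.COLOR_BGR2HSV)
b=cv2.inRange(h,(105,120,60),(130,255,255))
pts=[(35,360),(62,222),(115,142),(240,52),(400,21),(540,50),(620,98)]  # outer rim top edge
q=np.array([onz(w,f(*p),.051,P)[:2] for p in pts]);A=np.c_[2*q,np.ones(len(q))];s=np.linalg.lstsq(A,(q**2).sum(1),rcond=None)[0];print("rim",s[:2],np.sqrt(s[2]+s[:2]@s[:2]))
# top cam knob tops recorded, lids
t=calibration("top");a=cv2.imread("pics/top0.png")
T=lambda x,y:(245+x/4,175+y/4)
for k,p in {"bot":(190,252),"mid":(188,167),"left":(114,128),"top":(186,83),"right":(260,123)}.items(): print(k,onz(t,T(*p),.067).round(4))
q=np.array([onz(t,T(*p),.051)[:2] for p in [(50,180),(187,40),(325,180),(187,315),(85,85),(285,85)]]);A=np.c_[2*q,np.ones(len(q))];s=np.linalg.lstsq(A,(q**2).sum(1),rcond=None)[0];print("rim",s[:2],np.sqrt(s[2]+s[:2]@s[:2]))
```

```text
bot [0.5226 0.     0.067 ] [ 0.5226 -0.0007  0.106 ]
mid [0.5759 0.0077 0.067 ] [0.5761 0.0068 0.106 ]
left [0.5943 0.0554 0.067 ] [0.5945 0.0558 0.106 ]
top  [0.6287 0.0144 0.106 ]
right  
rim [0.57477464 0.00796436] 0.0863355717745466
bot [ 0.5218 -0.0015  0.067 ]
mid [0.5746 0.0059 0.067 ]
left [0.5938 0.0546 0.067 ]
top [0.6278 0.0134 0.067 ]
right [ 0.6078 -0.0354  0.067 ]
rim [0.57216329 0.00629806] 0.08695287969360747
```

The wrist and top fits agree within 2 mm: pattern turn about 8°, slots at about (0.555,-0.042) for the old tube place and (0.542,0.0495) for the free one. Checking how the pot hangs.

Run:
```python
from h import *
o=get_obs();im=camera('scene');save(cv2.resize(im[130:270,90:270],None,fx=4,fy=4,interpolation=2),'s10')
go([.5552,-.0423,.195],38,o)
print(proj(calibration('scene'),(*o['position'][:2],.131)))
```

```text
offset [  8.66 -14.84   0.52] rot [-0.04  0.06  0.08] t 12.55 pos [ 0.5785 -0.2125  0.2002] F [-0.6 -0.  -1.6] w 0.0174
[176.1630072  224.55421078]
```

View pics/s10.png

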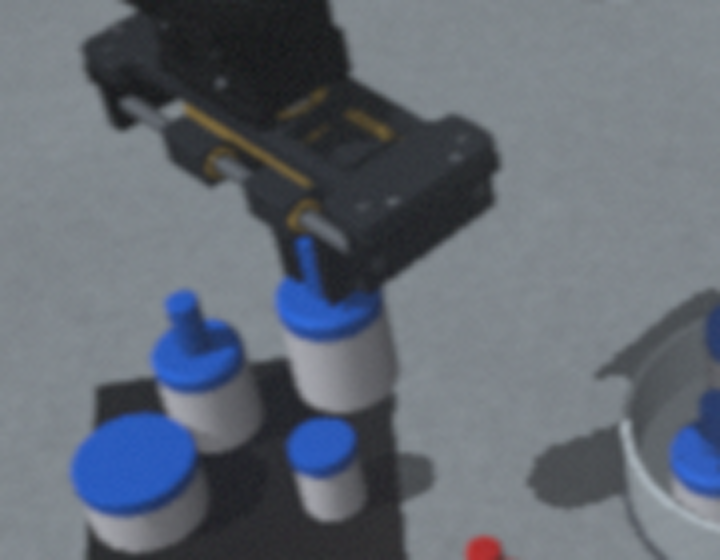

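The pot hangs upright (crop (338,340)) with its underside at about 0.131 m. Moving over the old tube place.

drive_tool:
  plan:
    - {"offset":[1,-1.8,0],"delta_rot":[0,0,0],"jaw":1.2}
    - {"offset":[2.7,-4.6,0],"delta_rot":[0,0,0],"jaw":1.2}
    - {"offset":[4.4,-7.5,0],"delta_rot":[0,0,0],"jaw":1.2}
    - {"offset":[6,-10.3,0.2],"delta_rot":[0,0,0],"jaw":1.2}
    - {"offset":[7.5,-12.9,0.5],"delta_rot":[0,0,0],"jaw":1.2}
    - {"offset":[8.7,-14.8,0.5],"delta_rot":[0,0,0],"jaw":1.2}
    - {"offset":[8.7,-14.8,0.5],"delta_rot":[0,0,0],"jaw":1.2}
    - {"offset":[8.7,-14.8,0.5],"delta_rot":[0,0,0],"jaw":1.2}

```text
time: 13.27
position: [0.5562, -0.042, 0.1956]
tool_rot: [0.945, 0.327, -0.0, 0.0]
ft_force: [-0.3, -0.8, -1.9]
grip_width: 0.0174
```

Run:
```python
from h import *
import time
o=get_obs();im=camera('wrist');save(im,'w11');np.save('w11.npy',wpose(o))
go([.5552,-.0423,.15],38,o)
im=camera('scene');save(cv2.resize(im[150:290,210:360],None,fx=4,fy=4,interpolation=2),'s11')
```

```text
offset [-0.09 -0.04  4.56] rot [0.01 0.04 0.15] t 13.27 pos [ 0.5562 -0.042   0.1956] F [-0.3 -0.8 -1.9] w 0.0174
```

View pics/w11.png

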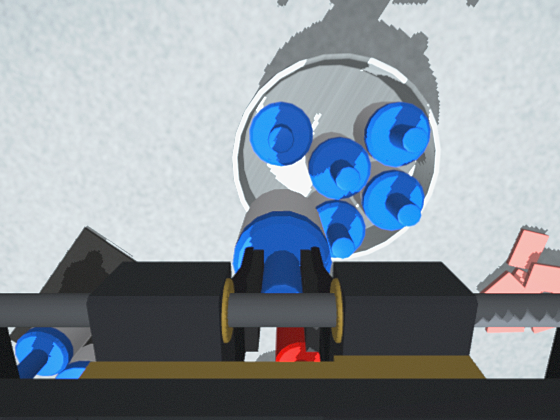

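View pics/s11.png

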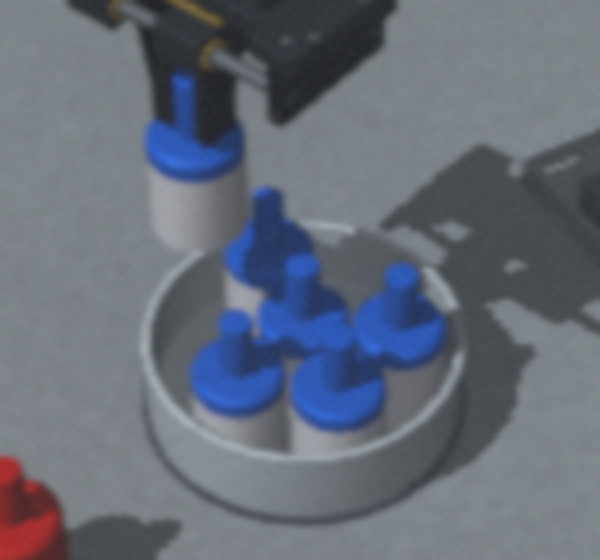

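The pot hangs over the old tube place. Knobs in w11: lower neighbour (281,137), middle (347,179), right neighbour (342,247). Checking neighbour distances.

```bash
python3 - <<'E'
from h import *
P=np.load("w11.npy");w=calibration("wrist")
X={k:onz(w,p,.106,P)[:2] for k,p in {"bot":(281,138),"mid":(347,179),"left":(414,140),"top":(410,215),"right":(342,247)}.items()}
for k,v in X.items(): print(k,v.round(4),np.linalg.norm(v-[.5552,-.0423]).round(4))
E
python3 - <<'E'
import cv2
im=cv2.imread("pics/w11.png");cv2.imwrite("pics/w11c.png",cv2.resize(im[50:265,230:445],None,fx=2.7,fy=2.7,interpolation=2))
E
```

```text
bot [ 5.228e-01 -1.000e-04] 0.0532
mid [0.5763 0.0061] 0.0528
left [0.5943 0.0543] 0.1042
top [0.629  0.0142] 0.0929
right [ 0.6069 -0.0346] 0.0522
```

View pics/w11c.png

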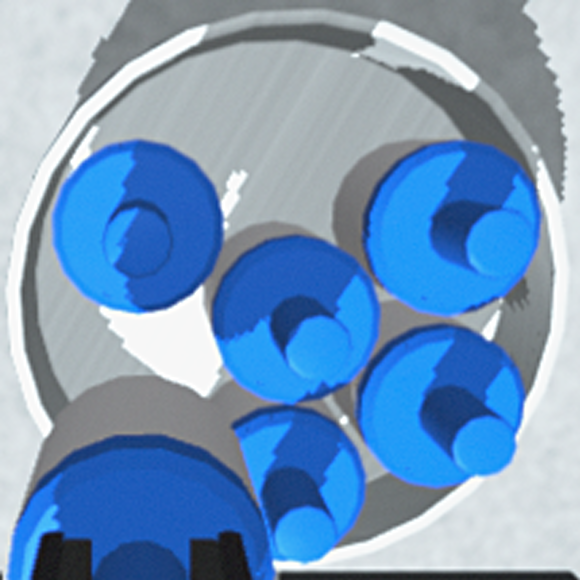

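drive_tool:
  plan:
    - {"offset":[-0.1,0,1],"delta_rot":[0,0,0],"jaw":1.2}
    - {"offset":[-0.1,0,2.5],"delta_rot":[0,0,0],"jaw":1.2}
    - {"offset":[-0.1,0,4],"delta_rot":[0,0,0],"jaw":1.2}
    - {"offset":[-0.1,0,4.5],"delta_rot":[0,0,0],"jaw":1.2}
    - {"offset":[-0.1,0,4.7],"delta_rot":[0,0,0],"jaw":1.2}
    - {"offset":[-0.1,0,5.2],"delta_rot":[0,0,0],"jaw":1.2}
    - {"offset":[-0.1,0,5.8],"delta_rot":[0,0,0],"jaw":1.2}
    - {"offset":[-0.1,0,6],"delta_rot":[0,0,0],"jaw":1.2}

```text
time: 14.03
position: [0.5553, -0.0432, 0.1355]
tool_rot: [0.945, 0.326, -0.0, -0.0]
ft_force: [-0.1, -0.4, -2.3]
grip_width: 0.0168
```

Run:
```python
from h import *
o=get_obs();go([.555,-.0428,.0755],38,o)
im=camera('scene');save(cv2.resize(im[150:290,210:360],None,fx=4,fy=4,interpolation=2),'s12')
```

```text
offset [ 0.   -0.05  6.  ] rot [-0.    0.01  0.02] t 14.03 pos [ 0.5553 -0.0432  0.1355] F [-0.1 -0.4 -2.3] w 0.0168
```

View pics/s12.png

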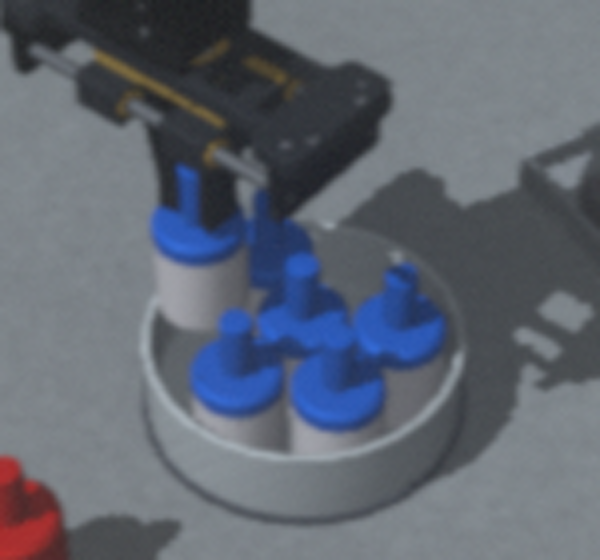

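No contact force yet and the pot is entering its place. Lowering on.

drive_tool:
  plan:
    - {"offset":[0,0,0.4],"delta_rot":[0,0,0],"jaw":1.2}
    - {"offset":[0,0,0.8],"delta_rot":[0,0,0],"jaw":1.2}
    - {"offset":[0,0,1.2],"delta_rot":[0,0,0],"jaw":1.2}
    - {"offset":[0,0,1.6],"delta_rot":[0,0,0],"jaw":1.2}
    - {"offset":[0,0,2.0],"delta_rot":[0,0,0],"jaw":1.2}
    - {"offset":[0,0,2.4],"delta_rot":[0,0,0],"jaw":1.2}
    - {"offset":[0,0,2.7],"delta_rot":[0,0,0],"jaw":1.2}
    - {"offset":[0,0,2.7],"delta_rot":[0,0,0],"jaw":1.2}

```text
time: 14.75
position: [0.5548, -0.0428, 0.1082]
tool_rot: [0.945, 0.326, -0.001, -0.0]
ft_force: [0.3, -0.7, -2.3]
grip_width: 0.0171
```

drive_tool:
  plan:
    - {"offset":[0,0,0.5],"delta_rot":[0,0,0],"jaw":1.2}
    - {"offset":[0,0,1.0],"delta_rot":[0,0,0],"jaw":1.2}
    - {"offset":[0,0,1.5],"delta_rot":[0,0,0],"jaw":1.2}
    - {"offset":[0,0,2.0],"delta_rot":[0,0,0],"jaw":1.2}
    - {"offset":[0,0,2.4],"delta_rot":[0,0,0],"jaw":1.2}
    - {"offset":[0,0,2.7],"delta_rot":[0,0,0],"jaw":1.2}
    - {"offset":[0,0,3.0],"delta_rot":[0,0,0],"jaw":1.2}
    - {"offset":[0,0,3.1],"delta_rot":[0,0,0],"jaw":1.2}

```text
time: 15.42
position: [0.5551, -0.0429, 0.0774]
tool_rot: [0.945, 0.326, -0.0, -0.0]
ft_force: [0.1, -0.5, -2.0]
grip_width: 0.0172
```

drive_tool:
  plan:
    - {"offset":[0,0,0.05],"delta_rot":[0,0,0],"jaw":1.2}
    - {"offset":[0,0,0.1],"delta_rot":[0,0,0],"jaw":1.2}
    - {"offset":[0,0,0.15],"delta_rot":[0,0,0],"jaw":1.2}
    - {"offset":[0,0,0.2],"delta_rot":[0,0,0],"jaw":1.2}
    - {"offset":[0,0,0.2],"delta_rot":[0,0,0],"jaw":1.2}
    - {"offset":[0,0,0.2],"delta_rot":[0,0,0],"jaw":1.2}
    - {"offset":[0,0,0.2],"delta_rot":[0,0,0],"jaw":1.2}
    - {"offset":[0,0,0.2],"delta_rot":[0,0,0],"jaw":1.2}

```text
time: 16.08
position: [0.5553, -0.043, 0.0761]
tool_rot: [0.945, 0.326, 0.0, 0.0]
ft_force: [0.7, 0.2, -2.3]
grip_width: 0.0173
```

drive_tool:
  plan:
    - {"offset":[0,0,0.05],"delta_rot":[0,0,0],"jaw":1.2}
    - {"offset":[0,0,0.1],"delta_rot":[0,0,0],"jaw":1.2}
    - {"offset":[0,0,0.15],"delta_rot":[0,0,0],"jaw":1.2}
    - {"offset":[0,0,0.2],"delta_rot":[0,0,0],"jaw":1.2}
    - {"offset":[0,0,0.2],"delta_rot":[0,0,0],"jaw":1.2}
    - {"offset":[0,0,0.2],"delta_rot":[0,0,0],"jaw":1.2}
    - {"offset":[0,0,0.2],"delta_rot":[0,0,0],"jaw":1.2}
    - {"offset":[0,0,0.2],"delta_rot":[0,0,0],"jaw":1.2}

```text
time: 16.75
position: [0.5554, -0.043, 0.0746]
tool_rot: [0.945, 0.326, 0.0, 0.0]
ft_force: [-0.7, 1.1, 5.5]
grip_width: 0.0172
```

On the floor (force reversed to +5.5 N). Releasing and rising.

drive_tool:
  plan:
    - {"offset":[0,0,-0.05],"delta_rot":[0,0,0],"jaw":1.9}
    - {"offset":[0,0,-0.1],"delta_rot":[0,0,0],"jaw":2.2}
    - {"offset":[0,0,-0.1],"delta_rot":[0,0,0],"jaw":2.8}
    - {"offset":[0,0,-0.1],"delta_rot":[0,0,0],"jaw":3.0}
    - {"offset":[0,0,-0.5],"delta_rot":[0,0,0],"jaw":3.0}
    - {"offset":[0,0,-2],"delta_rot":[0,0,0],"jaw":3.0}
    - {"offset":[0,0,-4],"delta_rot":[0,0,0],"jaw":3.0}
    - {"offset":[0,0,-6],"delta_rot":[0,0,0],"jaw":3.5}

```text
time: 17.42
position: [0.5548, -0.0429, 0.1342]
tool_rot: [0.945, 0.326, -0.001, -0.0]
ft_force: [-0.3, -0.5, 0.2]
grip_width: 0.0322
```

Run:
```python
from h import *
o=get_obs();go([.472,-.300,.15],38,o)
im=camera('scene');save(cv2.resize(im[150:290,210:360],None,fx=4,fy=4,interpolation=2),'s13')
```

```text
offset [-22.36  15.15  -1.57] rot [-0.08  0.06  0.04] t 17.42 pos [ 0.5548 -0.0429  0.1342] F [-0.3 -0.5  0.2] w 0.0322
```

View pics/s13.png

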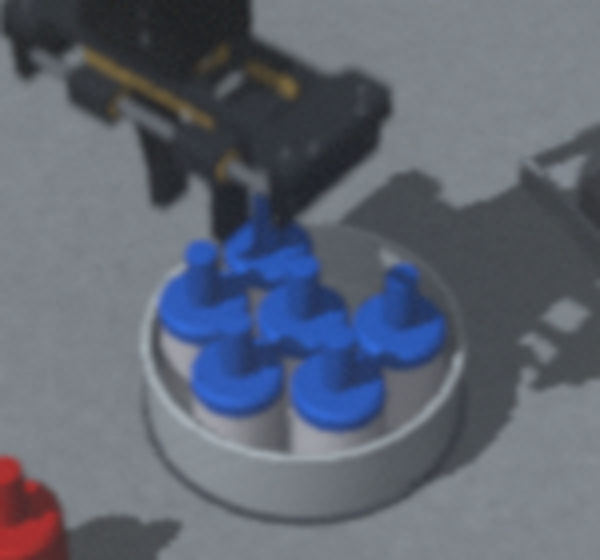

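The pot stands in its place (crop (203,310)). Now the second mat pot.

drive_tool:
  plan:
    - {"offset":[-2,1.3,-2.5],"delta_rot":[0,0,0],"jaw":4}
    - {"offset":[-5,3.4,-4],"delta_rot":[0,0,0],"jaw":4}
    - {"offset":[-8.2,5.6,-4],"delta_rot":[0,0,0],"jaw":4}
    - {"offset":[-11.4,7.7,-4],"delta_rot":[0,0,0],"jaw":4}
    - {"offset":[-14.6,9.9,-4],"delta_rot":[0,0,0],"jaw":4}
    - {"offset":[-17.8,12.1,-4],"delta_rot":[0,0,0],"jaw":4}
    - {"offset":[-20.5,13.9,-4],"delta_rot":[0,0,0],"jaw":4}
    - {"offset":[-22.4,15.1,-4],"delta_rot":[0,0,0],"jaw":4}

```text
time: 18.13
position: [0.471, -0.3033, 0.1741]
tool_rot: [0.946, 0.325, 0.0, 0.001]
ft_force: [0.3, -0.3, -0.4]
grip_width: 0.0399
```

drive_tool:
  plan:
    - {"offset":[0,0,1],"delta_rot":[0,0,0],"jaw":4}
    - {"offset":[0,0,3],"delta_rot":[0,0,0],"jaw":4}
    - {"offset":[0,0,4.2],"delta_rot":[0,0,0],"jaw":4}
    - {"offset":[0,0,4.2],"delta_rot":[0,0,0],"jaw":4}
    - {"offset":[0,0,4.2],"delta_rot":[0,0,0],"jaw":4}
    - {"offset":[0,0,4.2],"delta_rot":[0,0,0],"jaw":4}
    - {"offset":[0,0,4.2],"delta_rot":[0,0,0],"jaw":4}
    - {"offset":[0,0,4.2],"delta_rot":[0,0,0],"jaw":4}

```text
time: 18.8
position: [0.4726, -0.3, 0.1329]
tool_rot: [0.945, 0.326, 0.0, 0.001]
ft_force: [-0.1, 1.2, -0.9]
grip_width: 0.0402
```

Run:
```python
from h import *
o=get_obs();go([.472,-.300,.071],38,o)
im=camera('scene');save(cv2.resize(im[160:300,80:230],None,fx=4,fy=4,interpolation=2),'s14')
```

```text
offset [-0.05 -0.05  6.19] rot [ 0.11 -0.02  0.08] t 18.8 pos [ 0.4726 -0.3     0.1329] F [-0.1  1.2 -0.9] w 0.0402
```

View pics/s14.png

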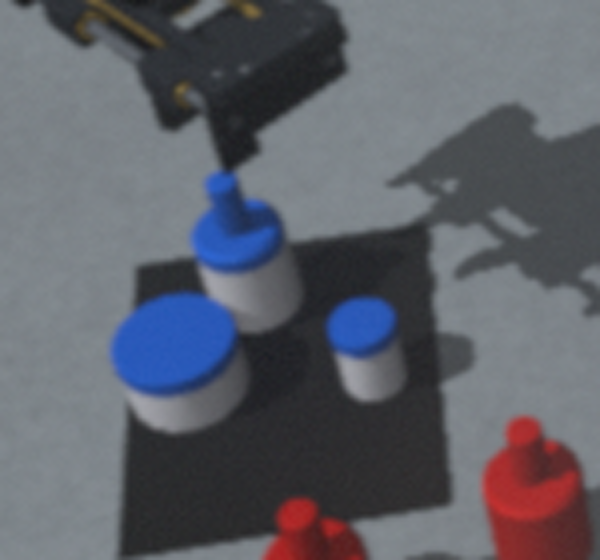

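The gripper is above the knob (crop (222,185)), and the jars are undisturbed. Descending.

drive_tool:
  plan:
    - {"offset":[0,0,1.5],"delta_rot":[0,0,0],"jaw":4}
    - {"offset":[0,0,3],"delta_rot":[0,0,0],"jaw":4}
    - {"offset":[0,0,4.5],"delta_rot":[0,0,0],"jaw":4}
    - {"offset":[0,0,5.6],"delta_rot":[0,0,0],"jaw":4}
    - {"offset":[0,0,6.1],"delta_rot":[0,0,0],"jaw":4}
    - {"offset":[0,0,6.1],"delta_rot":[0,0,0],"jaw":4}
    - {"offset":[0,0,6.1],"delta_rot":[0,0,0],"jaw":3}
    - {"offset":[0,0,6.1],"delta_rot":[0,0,0],"jaw":2}

```text
time: 19.52
position: [0.4724, -0.3004, 0.0717]
tool_rot: [0.945, 0.326, 0.0, 0.001]
ft_force: [-0.6, -0.1, -0.7]
grip_width: 0.0331
```

drive_tool:
  plan:
    - {"offset":[0,0,0],"delta_rot":[0,0,0],"jaw":1.5}
    - {"offset":[0,0,0],"delta_rot":[0,0,0],"jaw":1.2}
    - {"offset":[0,0,0],"delta_rot":[0,0,0],"jaw":1.2}
    - {"offset":[0,0,0],"delta_rot":[0,0,0],"jaw":1.2}
    - {"offset":[0,0,0],"delta_rot":[0,0,0],"jaw":1.2}
    - {"offset":[0,0,0],"delta_rot":[0,0,0],"jaw":1.2}
    - {"offset":[0,0,0],"delta_rot":[0,0,0],"jaw":1.2}
    - {"offset":[0,0,0],"delta_rot":[0,0,0],"jaw":1.2}

```text
time: 20.18
position: [0.4721, -0.3003, 0.0714]
tool_rot: [0.945, 0.326, 0.0, 0.0]
ft_force: [-0.8, -0.3, 4.9]
grip_width: 0.0175
```

drive_tool:
  plan:
    - {"offset":[0,0,-0.5],"delta_rot":[0,0,0],"jaw":1.2}
    - {"offset":[0,0,-2],"delta_rot":[0,0,0],"jaw":1.2}
    - {"offset":[0,0,-4.5],"delta_rot":[0,0,0],"jaw":1.2}
    - {"offset":[0,0,-7.5],"delta_rot":[0,0,0],"jaw":1.2}
    - {"offset":[0,0,-10.5],"delta_rot":[0,0,0],"jaw":1.2}
    - {"offset":[0,0,-12.5],"delta_rot":[0,0,0],"jaw":1.2}
    - {"offset":[0,0,-12.8],"delta_rot":[0,0,0],"jaw":1.2}
    - {"offset":[0,0,-12.8],"delta_rot":[0,0,0],"jaw":1.2}

```text
time: 20.85
position: [0.4723, -0.3001, 0.1999]
tool_rot: [0.945, 0.326, 0.001, 0.001]
ft_force: [-0.5, 1.5, -1.7]
grip_width: 0.0171
```

Run:
```python
from h import *
o=get_obs();go([.542,.0497,.2],38,o)
im=camera('scene');save(cv2.resize(im[140:280,80:230],None,fx=4,fy=4,interpolation=2),'s15')
```

```text
offset [ 27.05 -23.25  -0.05] rot [ 0.13 -0.03  0.04] t 20.85 pos [ 0.4723 -0.3001  0.1999] F [-0.5  1.5 -1.7] w 0.0171
```

View pics/s15.png

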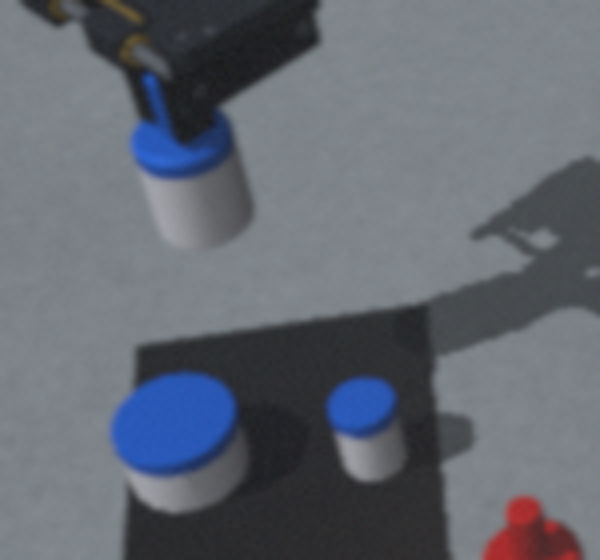

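The second pot is held, and its lean in the picture matches the perspective of the mat scene. Carrying it over the free place.

drive_tool:
  plan:
    - {"offset":[2,-1.7,0],"delta_rot":[0,0,0],"jaw":1.2}
    - {"offset":[5,-4.3,0],"delta_rot":[0,0,0],"jaw":1.2}
    - {"offset":[8.1,-7,0],"delta_rot":[0,0,0],"jaw":1.2}
    - {"offset":[11.2,-9.6,0],"delta_rot":[0,0,0],"jaw":1.2}
    - {"offset":[14.3,-12.3,0],"delta_rot":[0,0,0],"jaw":1.2}
    - {"offset":[17.4,-15,0],"delta_rot":[0,0,0],"jaw":1.2}
    - {"offset":[20.5,-17.6,0],"delta_rot":[0,0,0],"jaw":1.2}
    - {"offset":[23,-19.8,0],"delta_rot":[0,0,0],"jaw":1.2}

```text
time: 21.57
position: [0.5294, 0.0009, 0.1965]
tool_rot: [0.945, 0.326, -0.002, -0.002]
ft_force: [0.7, -0.0, -0.8]
grip_width: 0.0173
```

drive_tool:
  plan:
    - {"offset":[2.5,-2,0],"delta_rot":[0,0,0],"jaw":1.2}
    - {"offset":[4,-3.4,0],"delta_rot":[0,0,0],"jaw":1.2}
    - {"offset":[4,-3.4,0],"delta_rot":[0,0,0],"jaw":1.2}
    - {"offset":[4,-3.4,0],"delta_rot":[0,0,0],"jaw":1.2}
    - {"offset":[4,-3.4,0],"delta_rot":[0,0,0],"jaw":1.2}
    - {"offset":[4,-3.4,0],"delta_rot":[0,0,0],"jaw":1.2}
    - {"offset":[4,-3.4,0],"delta_rot":[0,0,0],"jaw":1.2}
    - {"offset":[4,-3.4,0],"delta_rot":[0,0,0],"jaw":1.2}

```text
time: 22.23
position: [0.5414, 0.0481, 0.1988]
tool_rot: [0.946, 0.325, -0.0, -0.0]
ft_force: [0.4, 0.3, -0.1]
grip_width: 0.0174
```

Run:
```python
from h import *
o=get_obs();im=camera('wrist');save(im,'w16');np.save('w16.npy',wpose(o))
go([.542,.0497,.1355],38,o)
P=wpose(o);w=calibration('wrist')
for X in [(.5228,-.0002,.106),(.576,.0068,.106),(.5944,.0552,.106)]: print(proj(w,X,P))
im=camera('scene');save(cv2.resize(im[150:290,210:360],None,fx=4,fy=4,interpolation=2),'s16')
```

```text
offset [ 0.15 -0.09  6.33] rot [-0.01  0.02 -0.07] t 22.23 pos [0.5414 0.0481 0.1988] F [ 0.4  0.3 -0.1] w 0.0174
[221.86208053 246.80081745]
[283.97012208 279.86951851]
[343.51030434 247.21984545]
```

View pics/w16.png

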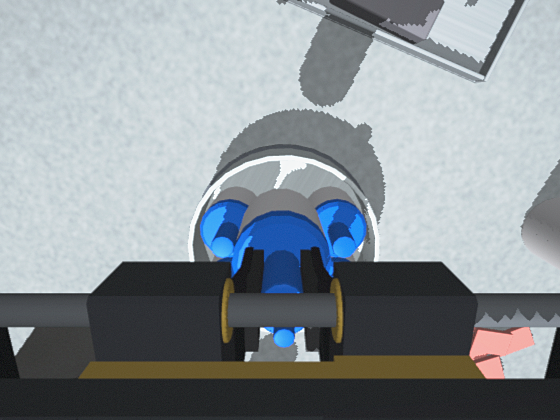

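View pics/s16.png

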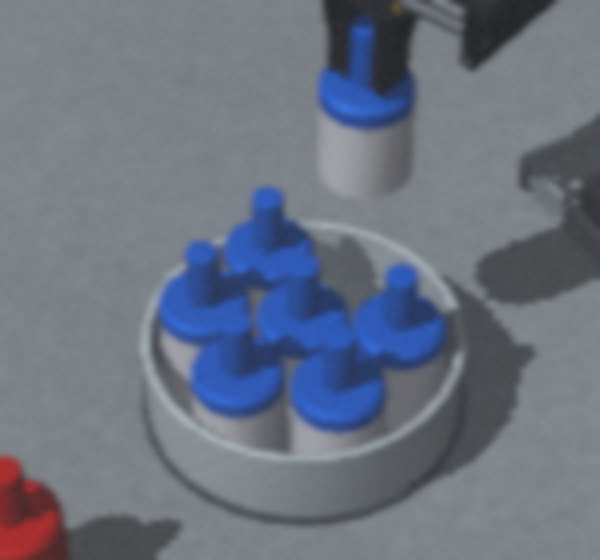

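Neighbour knobs at (222,247) and (344,247) match the predictions to 1 px, so the place hasn't moved. Lowering.

drive_tool:
  plan:
    - {"offset":[0.15,-0.1,1],"delta_rot":[0,0,0],"jaw":1.2}
    - {"offset":[0.15,-0.1,2.5],"delta_rot":[0,0,0],"jaw":1.2}
    - {"offset":[0.15,-0.1,4],"delta_rot":[0,0,0],"jaw":1.2}
    - {"offset":[0.15,-0.1,5],"delta_rot":[0,0,0],"jaw":1.2}
    - {"offset":[0.15,-0.1,5.4],"delta_rot":[0,0,0],"jaw":1.2}
    - {"offset":[0.15,-0.1,5.8],"delta_rot":[0,0,0],"jaw":1.2}
    - {"offset":[0.15,-0.1,6.2],"delta_rot":[0,0,0],"jaw":1.2}
    - {"offset":[0.15,-0.1,6.4],"delta_rot":[0,0,0],"jaw":1.2}

```text
time: 23.0
position: [0.5424, 0.0509, 0.1348]
tool_rot: [0.945, 0.326, 0.0, 0.0]
ft_force: [0.6, -0.9, -1.5]
grip_width: 0.0174
```

Run:
```python
from h import *
o=get_obs();go([.542,.0495,.0765],38,o)
im=camera('scene');save(cv2.resize(im[150:290,210:360],None,fx=4,fy=4,interpolation=2),'s17')
```

```text
offset [-0.12  0.08  5.83] rot [ 0.01 -0.01  0.04] t 23.0 pos [0.5424 0.0509 0.1348] F [ 0.6 -0.9 -1.5] w 0.0174
```

View pics/s17.png

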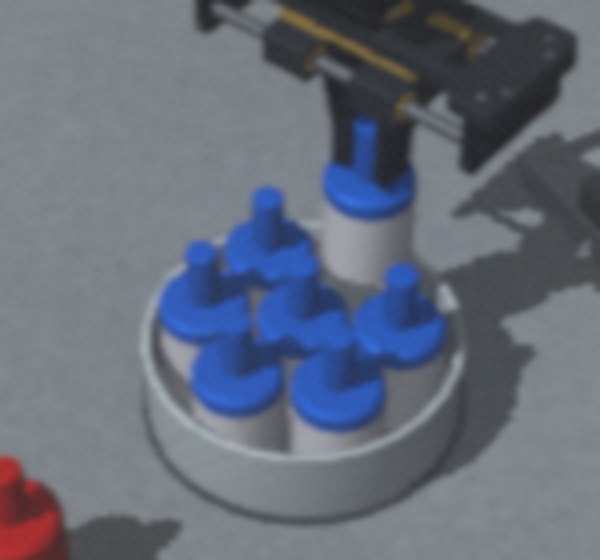

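The pot is entering its place without contact. Trimming 1 mm and continuing down.

drive_tool:
  plan:
    - {"offset":[-0.1,0.05,0.2],"delta_rot":[0,0,0],"jaw":1.2}
    - {"offset":[-0.1,0.05,0.7],"delta_rot":[0,0,0],"jaw":1.2}
    - {"offset":[-0.1,0.05,1.2],"delta_rot":[0,0,0],"jaw":1.2}
    - {"offset":[-0.1,0.05,1.6],"delta_rot":[0,0,0],"jaw":1.2}
    - {"offset":[-0.1,0.05,2.0],"delta_rot":[0,0,0],"jaw":1.2}
    - {"offset":[-0.1,0.05,2.4],"delta_rot":[0,0,0],"jaw":1.2}
    - {"offset":[-0.1,0.05,2.7],"delta_rot":[0,0,0],"jaw":1.2}
    - {"offset":[-0.1,0.05,2.7],"delta_rot":[0,0,0],"jaw":1.2}

```text
time: 23.72
position: [0.5411, 0.0499, 0.1072]
tool_rot: [0.945, 0.326, -0.001, -0.0]
ft_force: [-0.5, 0.0, -0.6]
grip_width: 0.017
```

drive_tool:
  plan:
    - {"offset":[0,0,0.5],"delta_rot":[0,0,0],"jaw":1.2}
    - {"offset":[0,0,1.0],"delta_rot":[0,0,0],"jaw":1.2}
    - {"offset":[0,0,1.5],"delta_rot":[0,0,0],"jaw":1.2}
    - {"offset":[0,0,2.0],"delta_rot":[0,0,0],"jaw":1.2}
    - {"offset":[0,0,2.4],"delta_rot":[0,0,0],"jaw":1.2}
    - {"offset":[0,0,2.7],"delta_rot":[0,0,0],"jaw":1.2}
    - {"offset":[0,0,3.0],"delta_rot":[0,0,0],"jaw":1.2}
    - {"offset":[0,0,3.1],"delta_rot":[0,0,0],"jaw":1.2}

```text
time: 24.38
position: [0.5414, 0.0499, 0.0764]
tool_rot: [0.945, 0.326, -0.0, -0.0]
ft_force: [0.2, 0.5, -1.5]
grip_width: 0.0175
```

drive_tool:
  plan:
    - {"offset":[0,0,0.05],"delta_rot":[0,0,0],"jaw":1.2}
    - {"offset":[0,0,0.1],"delta_rot":[0,0,0],"jaw":1.2}
    - {"offset":[0,0,0.15],"delta_rot":[0,0,0],"jaw":1.2}
    - {"offset":[0,0,0.2],"delta_rot":[0,0,0],"jaw":1.2}
    - {"offset":[0,0,0.2],"delta_rot":[0,0,0],"jaw":1.2}
    - {"offset":[0,0,0.2],"delta_rot":[0,0,0],"jaw":1.2}
    - {"offset":[0,0,0.2],"delta_rot":[0,0,0],"jaw":1.2}
    - {"offset":[0,0,0.2],"delta_rot":[0,0,0],"jaw":1.2}

```text
time: 25.05
position: [0.5417, 0.0499, 0.0751]
tool_rot: [0.945, 0.326, 0.0, 0.0]
ft_force: [-0.4, -0.8, -2.1]
grip_width: 0.017
```

drive_tool:
  plan:
    - {"offset":[0,0,0.05],"delta_rot":[0,0,0],"jaw":1.2}
    - {"offset":[0,0,0.1],"delta_rot":[0,0,0],"jaw":1.2}
    - {"offset":[0,0,0.15],"delta_rot":[0,0,0],"jaw":1.2}
    - {"offset":[0,0,0.15],"delta_rot":[0,0,0],"jaw":1.2}
    - {"offset":[0,0,0.15],"delta_rot":[0,0,0],"jaw":1.2}
    - {"offset":[0,0,0.15],"delta_rot":[0,0,0],"jaw":1.2}
    - {"offset":[0,0,0.15],"delta_rot":[0,0,0],"jaw":1.2}
    - {"offset":[0,0,0.15],"delta_rot":[0,0,0],"jaw":1.2}

```text
time: 25.72
position: [0.5418, 0.0497, 0.0744]
tool_rot: [0.945, 0.326, 0.0, 0.0]
ft_force: [-0.3, -0.9, 6.2]
grip_width: 0.0171
```

Floor contact (+6.2 N at the expected height). Releasing and rising.

drive_tool:
  plan:
    - {"offset":[0,0,-0.05],"delta_rot":[0,0,0],"jaw":1.9}
    - {"offset":[0,0,-0.1],"delta_rot":[0,0,0],"jaw":2.2}
    - {"offset":[0,0,-0.1],"delta_rot":[0,0,0],"jaw":2.8}
    - {"offset":[0,0,-0.1],"delta_rot":[0,0,0],"jaw":3.0}
    - {"offset":[0,0,-0.5],"delta_rot":[0,0,0],"jaw":3.0}
    - {"offset":[0,0,-2],"delta_rot":[0,0,0],"jaw":3.0}
    - {"offset":[0,0,-4],"delta_rot":[0,0,0],"jaw":3.0}
    - {"offset":[0,0,-6],"delta_rot":[0,0,0],"jaw":3.0}

```text
time: 26.38
position: [0.5411, 0.0499, 0.1337]
tool_rot: [0.945, 0.326, -0.001, -0.0]
ft_force: [0.1, 0.8, 0.7]
grip_width: 0.0301
```

drive_tool:
  plan:
    - {"offset":[0,0,-4],"delta_rot":[0,0,0],"jaw":4}
    - {"offset":[0,0,-8],"delta_rot":[0,0,0],"jaw":4}
    - {"offset":[-4,0,-10],"delta_rot":[0,0,0],"jaw":4}
    - {"offset":[-7,-2,-11],"delta_rot":[0,0,0],"jaw":4}
    - {"offset":[-10,-3,-11],"delta_rot":[0,0,0],"jaw":4}
    - {"offset":[-10,-3,-11],"delta_rot":[0,0,0],"jaw":4}
    - {"offset":[-10,-3,-11],"delta_rot":[0,0,0],"jaw":4}
    - {"offset":[-10,-3,-11],"delta_rot":[0,0,0],"jaw":4}

```text
time: 27.05
position: [0.4453, 0.0117, 0.244]
tool_rot: [0.945, 0.326, 0.001, 0.0]
ft_force: [-0.6, 0.2, -0.9]
grip_width: 0.0403
```

Run:
```python
from h import *
o=get_obs();print(o['time'],o['position']);save(camera('wrist'),'w18');np.save('w18.npy',wpose(o))
im=camera('scene');save(im,'s18');save(cv2.resize(im[150:290,210:360],None,fx=4,fy=4,interpolation=2),'s18c')
```

```text
27.05 [0.44533857 0.01170033 0.24395148]
```

View pics/w18.png

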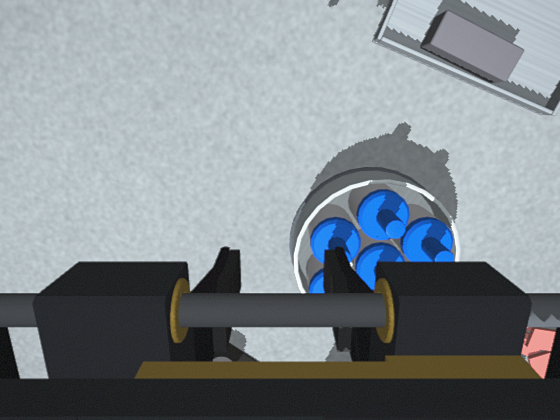

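View pics/s18c.png

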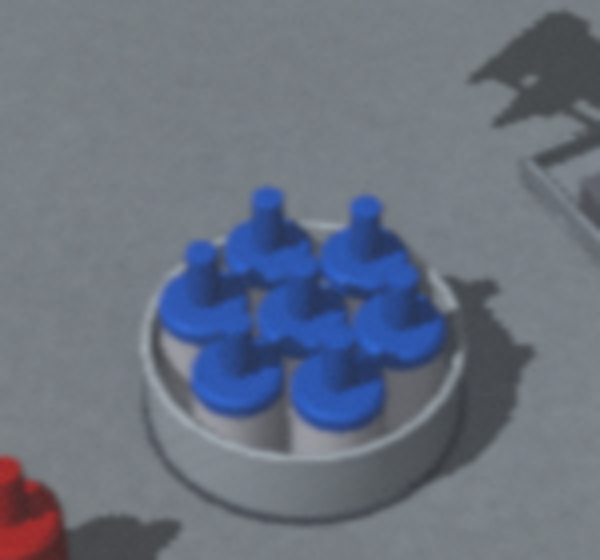

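View pics/s18.png

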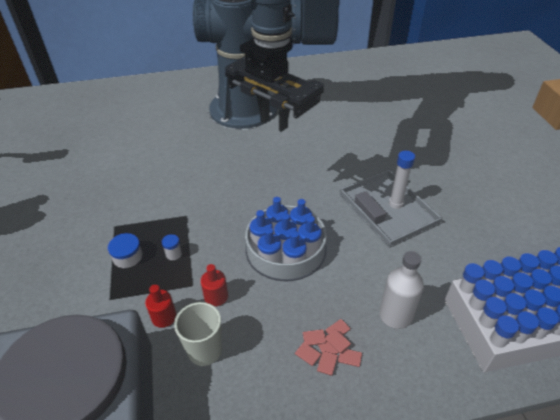

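All seven pots stand in the carrier, and the tube is upright at (402,180) in the tray. The jars at (124,250) and (171,243) and the slide box are unmoved. A last numeric check of radii and heights across the scene and wrist or top views.

Run:
```python
from h import *
s=calibration("scene");t=calibration("top");im=camera("top");save(cv2.resize(im[150:300,130:350],None,fx=3.5,fy=3.5,interpolation=2),"t19")
c=np.array([.5748,.008])
for p in [(367,202),(203,247),(268,194),(302,262),(403,271),(235,318),(340,340)]:
    uv=(210+p[0]/4,150+p[1]/4);X=onz(s,uv,.106);print(p,X.round(4),np.linalg.norm(X[:2]-c).round(4))
```

```text
(367, 202) [0.5412 0.0527 0.106 ] 0.056
(203, 247) [ 0.5554 -0.0393  0.106 ] 0.0511
(268, 194) [0.5235 0.0021 0.106 ] 0.0516
(302, 262) [0.5775 0.009  0.106 ] 0.0028
(403, 271) [0.5952 0.0587 0.106 ] 0.0546
(235, 318) [ 0.6087 -0.0326  0.106 ] 0.0529
(340, 340) [0.6347 0.0159 0.106 ] 0.0604
```

View pics/t19.png

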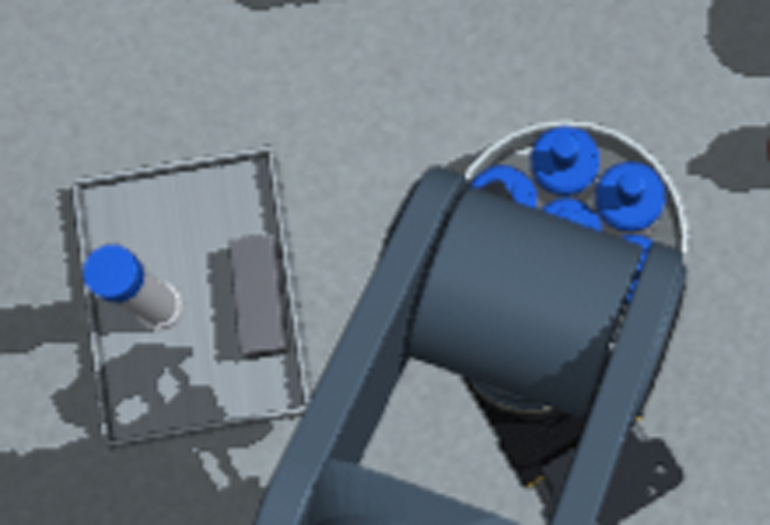

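The scene view has a bias of about 3 mm in y, and its largest reading (60 mm) is a knob top that blends with its lid. The carrier wall limits axes to about 57 mm, and the wrist view put that pot at 54 mm. The tube's foot is in the free half of the tray. Handing in.

```bash
python3 -c "
from rig import *
print(hand_in(), get_obs()['time'])"
```

```text
the job is handed in; nothing more can be done
the job is handed in; nothing more can be done
```

I moved the tube out of the carrier and stood it in the free half of the tray. I then set the two mat pots into the old tube place and the empty place. The job was handed in at about 27 s of the 67 s allowed, and no verdict was reported.

- **Checks that passed:** I felt each thing touch down before releasing it: light contact for the tube, 5 to 6 N for each pot at the height expected for the carrier floor. The last scene picture shows seven pots standing level in the carrier. The tube is upright in the tray, and the jars and slide box look unmoved.
- **Check that disagreed:** the last scene-view measurement put one original pot 60.4 mm from the carrier's axis, just over the 60 mm limit. I took this as a reading error. That view was off by about 3 mm, the knob top was hard to separate from its lid, the wrist view had put that pot at about 54 mm, and the wall allows only about 57 mm.
- **Not fully checked:** the arm hid part of the carrier in the last top and wrist views, so the final pot positions come mostly from the scene camera.

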